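# Peel one tray off the clinging stack and hold it in the ioniser's air

## Task

The formed plastic trays cling tightly where they nest: take the top one by its rim near a corner and peel it up by that corner while the opposite corner still sits in the tray below, so that it comes away alone and the others stay nested. Carry it to the ionising blower and finish while still holding it in the air stream: the middle of the tray about 18 cm straight in front of the middle of the grille, pockets up, and tipped about 30 degrees so that the pockets lean towards the blower. Do not set it down or let go of it, and leave the other things on the bench alone.

Things in the scene. Friction and masses are not known exactly. Their poses are not given: they have to be found in the camera images.
- tray_center (a point): Middle of the top tray of the stack, half-way up (13 mm above its underside, 13 mm below its rim's top). White formed tray, 160 x 120 mm, 26 mm high, about 70 g, pockets open upwards, loose. x along the 160 mm side, y along the 120 mm side, z up out of the pockets. Upright rim all round, 12 mm wide, plumb faces; pocket floor 23 mm below the rim's top, low ribs 17 mm below it.
- tray_c0 (a point): Top of the top tray's rim at its +x +y corner: 74, 54 mm from its middle along its x, y and 13 mm above tray_center. Outside, the rim is a skirt 20 mm high that rests on the rim of the tray below (nested trays follow at 20 mm pitch): a finger reaching more than 20 mm below the rim's top on the outside is beside the tray below.
- tray_c1 (a point): Top of the rim at the -x +y corner, likewise. Springy lugs inside the rim of the tray below, near each corner of its 120 mm sides, nip the foot with a few newtons each and let go once that corner is 6 mm up; pulled off all at once the four add up. The same lugs stand 3 mm proud inside the top tray's 120 mm sides, 22 to 38 mm from the middle of the side.
- tray_c2 (a point): Top of the rim at the -x -y corner, likewise (opposite tray_c0).
- tray_c3 (a point): Top of the rim at the +x -y corner, likewise (opposite tray_c1).
- second_center (a point): Middle, half-way up, of the second tray: a like tray, loose, nested 20 mm below the top one, same axes; the top tray's foot (130 x 90 mm) reaches 6 mm into it. It clings to the trays below it more than twice as hard as the top tray clings to it, and must stay there.
- magazine: Fixed stack holder: aluminium plate 196 x 156 x 6 mm with four steel corner angles up to 60 mm above the bench, with three more such trays in it below the second one. Origin at the middle of its underside on the bench, axes like the trays'. The rim of the top tray is 112 mm above the bench, that of the second 92 mm.
- blower: Fixed bench ionising blower: grey case 80 deep x 140 wide x 160 mm high in a dark yoke stand, knobs out to 203 mm wide, top 205 mm above the bench, round wire grille 116 mm across on its front. Origin on the bench under the middle of the case; the front with the grille is at -x (40 mm), air flows along -x, y is across, z up.
- air (a point): Point in the air stream 180 mm in front of the blower's front face, on the axis of the fan, 135 mm above the bench: where the middle of the tray is to be held. Its z axis points up and leans 30 degrees towards the blower: the way the tray's own z axis is to point (the tray may be turned about that axis as you like). Its y axis is level, across the stream.
- reel_c (a point): Bystander: middle of a grey reel of solder, 60 mm across, 30 mm high, lying flat, loose.
- driver: Bystander: screwdriver lying on the bench, 170 mm long, 26 mm thick handle, loose. Origin under its middle, x along it.
- flux: Bystander: white flux bottle with black cap, 42 mm across, 90 mm high, standing, loose. Origin at the middle of its underside.
- holder: Bystander: fixed board holder of two A-frames on rods, 120 x 200 mm, 133 mm high, with a green circuit board. Origin in the middle of its foot.
There are look-alikes about, which are no part of the job. What is shaped like the part that bears tray_center but pink is not meant.

How it is judged:
On the way, in this order (a step that is already met when the one before it is completed fails the run):
1. one corner of the top tray is lifted at least 15 mm while the opposite corner still sits in the tray below (less than 6 mm up) (((z of tray_c0 in the frame of second_center above 0.048 m and z of tray_c2 in the frame of second_center below 0.039 m) or (z of tray_c1 in the frame of second_center above 0.048 m and z of tray_c3 in the frame of second_center below 0.039 m) or (z of tray_c2 in the frame of second_center above 0.048 m and z of tray_c0 in the frame of second_center below 0.039 m) or (z of tray_c3 in the frame of second_center above 0.048 m and z of tray_c1 in the frame of second_center below 0.039 m))), for 0.1 s.
2. the top tray is off the stack, carried by the gripper alone (z of tray_center in the frame of second_center above 0.05 m and contact force between tray and second below 0.05 N and contact force between tray and the fingers above 0.5 N), for 0.2 s.
At the end, for the whole second after the job is handed in: The gripper still holds the top tray, still and carried by nothing else: its middle within 50 mm of the point 180 mm in front of the grille on the fan's axis, its open side up and leaning towards the blower by 30 degrees, within 17 degrees; the second tray still nested (moved less than 6 mm) (distance between tray_center and air below 0.05 m and angle between the z axis of tray_center and the z axis of air, either way round below 0.3 rad and angle between tray_center's own z axis and vertical below 1.2 rad and contact force between tray and the fingers above 0.5 N and height (world z) of tray_center above 0.085 m and contact force between tray and blower below 0.05 N and contact force between tray and magazine below 0.05 N and contact force between tray and second below 0.05 N and contact force between tray and holder below 0.05 N and contact force between tray and table below 0.05 N and linear speed of tray below 0.03 m/s and distance of second_center from where it was at the start of the episode below 0.006 m); the arm keeps its last pose, push and grip.
It fails at once if the second tray lifted or shoved more than 10 mm (distance of second_center from where it was at the start of the episode above 0.01 m).
It fails at once if the top tray set down on the bench (contact force between tray and table above 0.5 N).
It fails at once if a bystander moved more than 30 mm (distance of any of reel_c, driver, flux from where it was at the start of the episode above 0.03 m).
It also fails if it takes over 45 s, if anything falls off the work surface, if the arm or the gripper's body presses on something with over 40 N, if the wrist force passes 120 N, or if a joint passes its speed limit or range.

## Robot

A 6-joint arm with a two-finger parallel gripper is mounted at the origin on the work surface. World frame = base frame: x ahead of the robot, y to its left, z up, the work surface at z = 0. Lengths are in m, angles in rad, forces in N, time in s.
With the tool pointing down it reaches from about 0.375 to 0.9 m from the base axis. Payload 3.1 kg.
Tool frame: the origin (TCP) lies on the centre line of the jaws, within the pads' length; the fingertips stand 25 mm ahead of it and the grasp point (between the pads) lies 6 mm ahead of it; x points along the fingers, y is the direction in which the jaws open and shut, and the axes are right-handed (so a half turn about x gives the same grasp; the last joint's range is limited). The gripper opens to 87 mm and grips with 3 to 60 N. Pads are 19 mm wide; open, the fingers measure 117 mm over their backs; the gripper's body (75 mm by 190 mm) begins 51 mm behind the grasp point.
Start: joints at [-1.296, 0.527, 1.433, -0, 1.181, -0.178], TCP at [0.273, -0.562, 0.248] pointing down, gripper open.
Joint ranges: [-3.08, 3.08], [-0.75, 2.2], [0.22, 2.44], [-1.43, 4.57], [0, 2.65], [-2.85, 2.85]. Speed limits (rad/s): [2.79, 2.79, 3.14, 3.14, 3.14, 3.14].

## Interface

Orientations are given as a unit quaternion [x, y, z, w].
In Python, from rig import robot gives the robot as it stands. The module is installed in compiled form; this text tells all that it offers.
- The arm moves only by the tool move_arm, never from a script. Its argument "commands" is a list of rows, each a list of 5 numbers: the gripper's target within -1 to 1 (shut at 1, half-way at 0, fully open at -1), then the shift along the tool's x, y, z in mm, then the turn about the tool's x in degrees. A call has 1 to 8 rows; each row is the pose to reach, as a shift and turn from the pose commanded when the call began, along the tool's axes at that moment; what a row does not reach only later rows make up. A row lasts 1/12 s, in which the tool goes at most 41.7 mm and 7.16 degrees, less where a joint would pass 70% of its speed; a pose out of reach is approached as far as the arm can. A call with a gripper value outside its range is refused whole. The fingers move at their own pace and stop on an object; "newtons" is the grip in N (left out, the last holds). Time passes only in rows, so rows that repeat a pose let the fingers close. It gives the time, the measured TCP pose, the force and the opening at its end, in the units of the state.
- robot.get_obs(): the state, without advancing time (a new reading comes with each control period).
- robot.camera(name): name is "scene" or "top" or "wrist"; returns a dict with "image" (400x640x3 uint8, red, green, blue), "fx", "fy", "cx", "cy" (pixels), "xyz" and "rotation" of the camera in the world; the wrist camera has in their place "tool_from_camera" (4x4, takes a point from camera to tool coordinates, whose origin is the TCP and whose axes are the tool frame's). Camera axes: x right, y down, z forward; pixel columns grow to the right and rows downward; lengths in m; the calibration is good to about 2 mm. A picture is of the moment at which its call begins: read the wrist's pose just before it. There is no depth.
- robot.hand_in(): hands the job in, once; it reports no verdict.
Trained networks look in a picture, given as the dict that the camera call returned (one of the last four; its "shot" number tells which), for a name from the list of things; names that differ only in an ending like _2 or _b are one class to them, and where a whole thing is asked for, a point or a joint stands for the part that bears it (a point fixed in the world has none). Each returns a list of dicts, best first, with "p" (0 to 1); they miss things now and then, are a little off and sometimes report something else, mostly with a low value. They report only what shows in the picture. A call takes as long as a camera call. They do not tell look-alikes from the thing itself.
- robot.regions_of(picture, name): "pixels" (400x640 bool, what is visible of it) and "bbox" ([left, top, right, bottom] in pixels, round what is visible of it).
The state is a dict: "time": time; "q": joint angles; "joint_velocities": joint speeds; "joint_torque": joint torques, N m; "position": TCP position; "tool_rot": TCP orientation; "ft_force": force on the tool from outside, world axes, zero at the start; "moment": the same for the moment, N m; "grip_width": finger opening in m.
Only numpy, scipy, OpenCV 4.12 (cv2) and the standard library are available. Lean on these libraries where they do the work, as an engineer would, in place of code of your own. Each camera call takes 0.05 s, during which the arm holds its last target.

## Working session

There is one attempt and no reset: what is moved stays moved. The work goes in short steps, Python scripts to look and compute and a tool call to move; the robot and the scene stay as the last step left them, time stands still between calls to the robot, and variables do not carry over. Pictures are saved under pics/ and viewed, and the job is handed in when it is done.

Besides the shell and the picture viewer there is one more tool, called after ">>>" as name([rows], argument=value, ...), one row to a line, values as JSON. move_arm: Moves the arm, as the interface text tells. Its arguments: {"type":"object","properties":{"commands":{"type":"array","items":{"type":"array","items":{"type":"number"}}},"newtons":{"type":"number"}},"required":["commands"]}

```bash
mkdir -p pics
cat > h.py <<'E'
import numpy as np, cv2, pickle
from rig import robot
def save(c,name): cv2.imwrite('pics/'+name+'.png', cv2.cvtColor(c['image'],cv2.COLOR_RGB2BGR))
E
python3 - <<'E'
from h import *
o=robot.get_obs(); print({k:np.round(v,3) for k,v in o.items()})
for n in ['scene','top','wrist']:
    c=robot.camera(n); save(c,n+'0'); pickle.dump(c,open(n+'0.pkl','wb'))
    print(n,[ (k,np.round(c[k],3).tolist()) for k in c if k!='image'])
    for t in ['tray_center','second_center','magazine','blower','holder','flux','driver','reel_c']:
        try:
            r=robot.regions_of(c,t); print(t,[(round(x['p'],2),[int(v) for v in x['bbox']]) for x in r][:4])
        except Exception as e: print(t,e)
E
```

```text
{'time': np.float64(0.0), 'q': array([-1.297,  0.528,  1.434,  0.   ,  1.181, -0.178]), 'joint_velocities': array([-0.001, -0.   , -0.   , -0.001,  0.001,  0.001]), 'joint_torque': array([-2.0000e-03, -4.4005e+01, -1.7659e+01,  6.3000e-02,  5.8000e-02,
       -0.0000e+00]), 'position': array([ 0.273, -0.561,  0.247]), 'tool_rot': array([-0.689, -0.159,  0.689, -0.158]), 'ft_force': array([ 0.55 , -1.095,  0.729]), 'moment': array([-0.068, -0.003, -0.013]), 'grip_width': np.float64(0.087)}
scene [('fx', 508.619), ('fy', 508.619), ('cx', 320.075), ('cy', 197.415), ('xyz', [1.629, 0.338, 0.969]), ('rotation', [0.531, 0.72, -0.364, -0.259]), ('shot', 1)]
tray_center [(0.98, [373, 191, 440, 239]), (0.91, [458, 227, 530, 281]), (0.63, [399, 171, 461, 208])]
second_center [(0.85, [371, 216, 439, 249]), (0.52, [137, 136, 205, 224])]
magazine [(0.88, [359, 221, 445, 275]), (0.71, [371, 192, 438, 242])]
blower [(0.92, [137, 134, 205, 220])]
holder [(0.89, [275, 239, 359, 306])]
flux [(0.57, [299, 208, 313, 239]), (0.43, [360, 218, 444, 275])]
driver [(0.62, [238, 224, 269, 265])]
reel_c [(0.53
[... 206 characters left out ...]
 [221, 175, 271, 229]), (0.79, [213, 247, 266, 295]), (0.76, [159, 183, 210, 231])]
second_center []
magazine [(0.8, [221, 169, 279, 233])]
blower [(0.95, [424, 174, 470, 227])]
holder [(0.66, [275, 132, 325, 162]), (0.26, [321, 233, 338, 248])]
flux [(0.59, [315, 184, 329, 199])]
driver [(0.69, [313, 182, 328, 198]), (0.48, [355, 165, 359, 190])]
reel_c [(0.72, [322, 231, 338, 250])]
wrist [('fx', 337.009), ('fy', 337.009), ('cx', 316.37), ('cy', 204.26), ('tool_from_camera', [[-0.0, -0.273, 0.962, -0.138], [1.0, 0.001, 0.001, 0.0], [-0.001, 0.962, 0.273, -0.075], [0.0, 0.0, 0.0, 1.0]]), ('shot', 3)]
tray_center []
second_center []
magazine []
blower []
holder []
flux []
driver []
reel_c []
```

View pics/scene0.png

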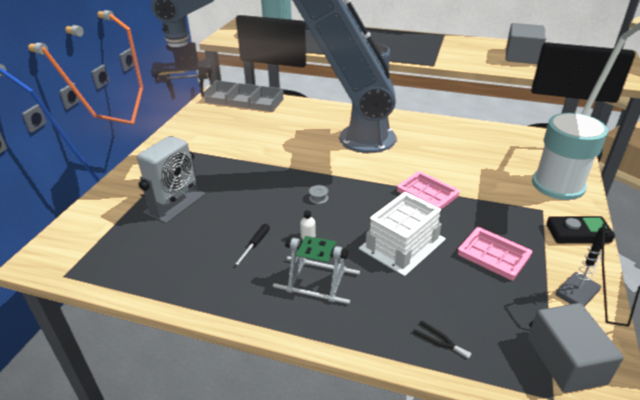

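View pics/top0.png

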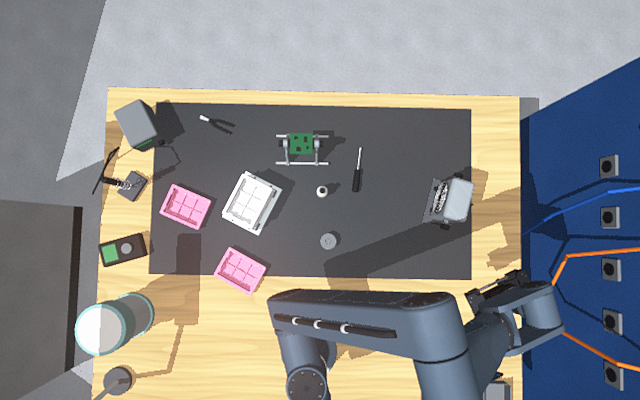

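Run:
```python
from h import *
a=pickle.load(open('top0.pkl','rb'))['image'][160:245,210:290,::-1]
b=pickle.load(open('scene0.pkl','rb'))['image'][185:280,350:450,::-1]
a=cv2.resize(a,(400,425),interpolation=cv2.INTER_CUBIC); b=cv2.resize(b,(400,380),interpolation=cv2.INTER_CUBIC)
im=np.zeros((425,800,3),np.uint8); im[:,:400]=a; im[:380,400:]=b
cv2.imwrite('pics/crop1.png',im)
c=pickle.load(open('top0.pkl','rb'))['image'][160:240,410:490,::-1]
cv2.imwrite('pics/crop2.png',cv2.resize(c,(480,480),interpolation=cv2.INTER_CUBIC))
```

```text
(no output)
```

View pics/crop1.png

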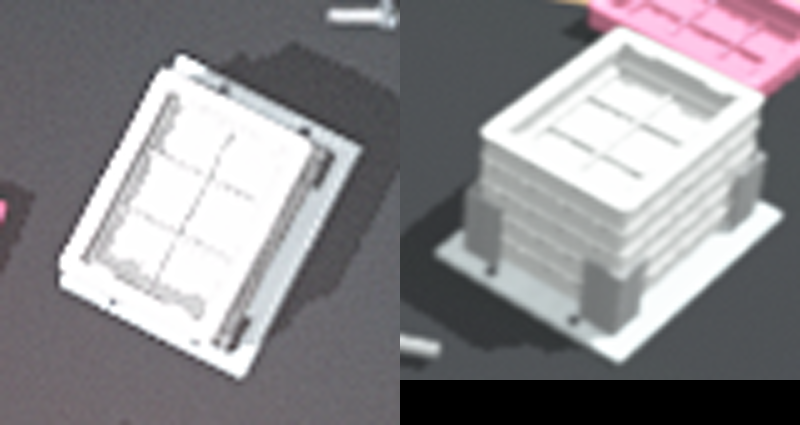

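View pics/crop2.png

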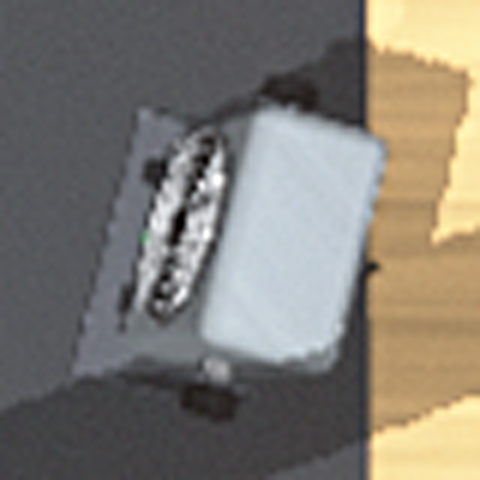

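```bash
cat >> h.py <<'E'
from scipy.spatial.transform import Rotation as R
from scipy.optimize import least_squares
def proj(c,P):
    P=np.atleast_2d(P); p=(P-np.array(c['xyz']))@R.from_quat(c['rotation']).as_matrix()
    return np.c_[c['fx']*p[:,0]/p[:,2]+c['cx'], c['fy']*p[:,1]/p[:,2]+c['cy']]
def unproj(c,uv,z):
    d=R.from_quat(c['rotation']).as_matrix()@np.array([(uv[0]-c['cx'])/c['fx'],(uv[1]-c['cy'])/c['fy'],1])
    o=np.array(c['xyz']); return o+d*(z-o[2])/d[2]
E
python3 - <<'E'
from h import *
T=pickle.load(open('top0.pkl','rb'));S=pickle.load(open('scene0.pkl','rb'))
ds=np.array([(622,30),(765,95),(628,215),(482,132)],float); ds=np.c_[350+(ds[:,0]-400)/4,185+ds[:,1]/4]-.4
print('scene',[unproj(S,u,.112).round(3)[:2] for u in ds])
dt=np.array([(165,68),(315,138),(216,348),(62,268)],float); dt=np.c_[210+dt[:,0]/5,160+dt[:,1]/5]-.4
print('top',[unproj(T,u,.112).round(3)[:2] for u in dt])
# magazine plate (z=.006) corners
dm=np.array([(182,55),(362,148),(240,378)],float);dm=np.c_[210+dm[:,0]/5,160+dm[:,1]/5]-.4
print('plate',[unproj(T,u,.006).round(3)[:2] for u in dm])
# blower top corners approx z .18
db=np.array([(250,112),(388,150),(335,370),(202,335)],float); db=np.c_[410+db[:,0]/6,160+db[:,1]/6]-.4
for z in (.205,.19): print('blow',[unproj(T,u,z).round(3)[:2] for u in db])
E
```

```text
scene [array([0.453, 0.208]), array([0.499, 0.314]), array([0.647, 0.246]), array([0.593, 0.139])]
top [array([0.645, 0.247]), array([0.598, 0.14 ]), array([0.448, 0.205]), array([0.502, 0.315])]
plate [array([0.67 , 0.255]), array([0.602, 0.116]), array([0.425, 0.204])]
blow [array([ 0.63, -0.46]), array([ 0.611, -0.536]), array([ 0.489, -0.506]), array([ 0.507, -0.434])]
blow [array([ 0.632, -0.465]), array([ 0.613, -0.542]), array([ 0.49 , -0.512]), array([ 0.508, -0.439])]
```

Run:
```python
from h import *
o=robot.get_obs(); M=R.from_quat(o['tool_rot']).as_matrix(); print(M.round(3)); y=M[:,1]; print(np.degrees(np.arctan2(y[1],y[0])), np.degrees(o['q'][[0,5]]))
c=np.array([[.646,.2465],[.597,.1395],[.450,.2065],[.501,.3145]]); m=c.mean(0)
x=np.r_[ (c[0]-c[3]+c[1]-c[2])/2]; yv=(c[0]-c[1]+c[3]-c[2])/2
print(m,np.linalg.norm(x),np.linalg.norm(yv),np.degrees(np.arctan2(x[1],x[0])),np.degrees(np.arctan2(yv[1],yv[0])))
T=pickle.load(open('top0.pkl','rb'))
for n,uv,z in [('holder',(302,146),.1),('flux',(322,191),.09),('driver',(357,170),.02),('reel',(328,240),.03)]: print(n,unproj(T,uv,z).round(3))
```

```text
[[ 0.     0.437 -0.899]
 [ 0.    -0.899 -0.437]
 [-1.    -0.    -0.   ]]
-64.05763355230098 [-74.28502196 -10.22791726]
[0.5485  0.22675] 0.16084853123358012 0.11855905701379377 -24.812458700450033 65.05609473657542
holder [0.75 0.04 0.1 ]
flux [ 0.59  -0.035  0.09 ]
driver [ 0.679 -0.167  0.02 ]
reel [ 0.414 -0.062  0.03 ]
```

```bash
cat >> h.py <<'E'
def plan(p,psi):
    o=robot.get_obs(); M=R.from_quat(o['tool_rot']).as_matrix()
    d=M.T@(np.array(p)-o['position'])*1000
    cur=np.degrees(np.arctan2(M[1,1],M[0,1])); t=-(((psi-cur)+180)%360-180)
    print('pos',o['position'].round(4),'psi %.1f'%cur,'q',np.degrees(o['q']).round(0),'t %.2f'%o['time'],'F',o['ft_force'].round(1),'w %.4f'%o['grip_width'])
    print('shift',d.round(1),'turn %.1f'%t)
E
python3 -c "
from h import *
plan([.480,.199,.22],65)"
```

```text
pos [ 0.2734 -0.562   0.2475] psi -64.1 q [-74.  30.  82.   0.  68. -10.] t 1.35 F [-0.5 -0.4  0.4] w 0.0872
shift [  27.6 -593.9 -518.6] turn -129.1
```

>>> move_arm([
  [-0.2,27,-593,-518,-57],
  [-0.2,27,-593,-518,-57],
  [-0.2,27,-593,-518,-57],
  [-0.2,27,-593,-518,-57],
  [-0.2,27,-593,-518,-57],
  [-0.2,27,-593,-518,-57],
  [-0.2,27,-593,-518,-57],
  [-0.2,27,-593,-518,-57],
])

```text
time: 2.02
position: [0.3609, -0.2388, 0.2363]
tool_rot: [0.529, 0.469, -0.529, 0.47]
ft_force: [1.3, -0.1, 0.0]
grip_width: 0.0533
```

```bash
python3 -c "
from h import *
plan([.480,.199,.22],65)"
```

```text
pos [ 0.3609 -0.2388  0.2363] psi -6.8 q [-48.  16. 109.   0.  54. -42.] t 2.02 F [ 1.3 -0.1  0. ] w 0.0533
shift [  16.2   66.7 -448.7] turn -71.8
```

>>> move_arm([
  [-0.2,16,67,-448,-57],
  [-0.2,16,67,-448,-57],
  [-0.2,16,67,-448,-57],
  [-0.2,16,67,-448,-57],
  [-0.2,16,67,-448,-57],
  [-0.2,16,67,-448,-57],
  [-0.2,16,67,-448,-57],
  [-0.2,16,67,-448,-57],
])

```text
time: 2.68
position: [0.4505, 0.0826, 0.2247]
tool_rot: [0.24, 0.665, -0.24, 0.665]
ft_force: [0.1, -0.4, -0.3]
grip_width: 0.0522
```

```bash
python3 -c "
from h import *
plan([.480,.199,.22],65)"
```

```text
pos [0.4505 0.0826 0.2247] psi 50.3 q [ -4.  19. 107.  -0.  54. -54.] t 2.68 F [ 0.1 -0.4 -0.3] w 0.0522
shift [  4.7 108.4 -51.7] turn -14.7
```

>>> move_arm([
  [0,5,108,-52,-14.7],
  [0,5,108,-52,-14.7],
  [0,5,108,-52,-14.7],
  [0,5,108,-52,-14.7],
  [0,5,108,-52,-14.7],
])

```text
time: 3.1
position: [0.4799, 0.1983, 0.2192]
tool_rot: [0.154, 0.69, -0.154, 0.69]
ft_force: [0.4, -0.4, 0.2]
grip_width: 0.0438
```

```bash
python3 -c "
from h import *
plan([.480,.199,.22],65)
o=robot.get_obs();c=robot.camera('wrist');save(c,'wrist1');pickle.dump((o,c),open('w1.pkl','wb'))"
```

```text
pos [0.4799 0.1983 0.2192] psi 64.9 q [ 10.  24.  99.  -0.  57. -55.] t 3.10 F [ 0.4 -0.4  0.2] w 0.0438
shift [-0.8  0.7 -0.2] turn -0.1
```

View pics/wrist1.png

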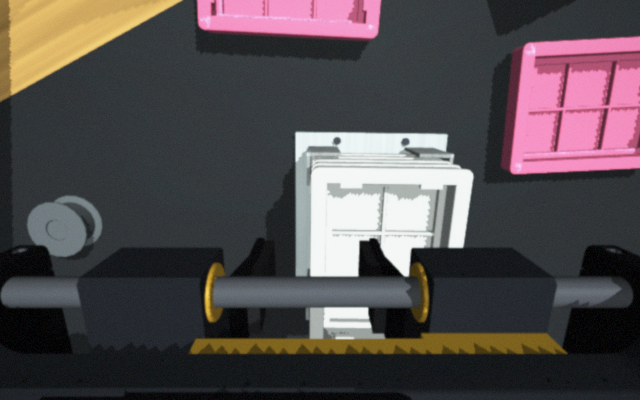

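```bash
cat >> h.py <<'E'
def wcam(o,c):
    M=R.from_quat(o['tool_rot']).as_matrix(); t=np.array(c['tool_from_camera'])
    return dict(fx=c['fx'],fy=c['fy'],cx=c['cx'],cy=c['cy'],xyz=o['position']+M@t[:3,3],rotation=R.from_matrix(M@t[:3,:3]).as_quat(),image=c['image'])
E
python3 - <<'E'
from h import *
o,c=pickle.load(open('w1.pkl','rb')); w=wcam(o,c)
im=c['image'][130:350,290:490,::-1]; cv2.imwrite('pics/c3.png',cv2.resize(im,None,fx=2.7,fy=2.7,interpolation=cv2.INTER_CUBIC))
print(proj(w,[[.450,.2065,.112],[.501,.3145,.112],[.480,.199,.112]]).round(1))
E
```

```text
[[309.9 170.9]
 [472.  171.5]
 [317.9 210.3]]
```

View pics/c3.png

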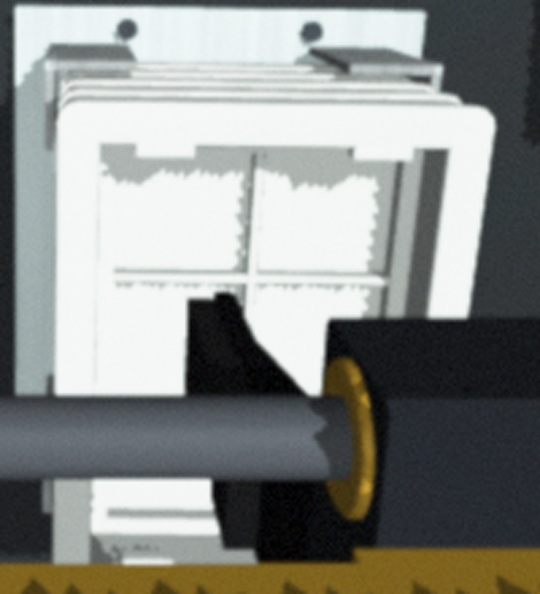

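>>> move_arm([
  [0,30,1.5,0,0],
  [0,60,1.5,0,0],
  [0,80,1.5,0,0],
  [0,90,1.5,0,0],
  [0,95,1.5,0,0],
  [0,95,1.5,0,0],
  [0,95,1.5,0,0],
])

```text
time: 3.73
position: [0.4812, 0.1973, 0.1251]
tool_rot: [0.156, 0.689, -0.155, 0.69]
ft_force: [0.8, 0.7, 0.3]
grip_width: 0.0433
```

```bash
python3 -c "
from h import *
plan([.480,.200,.123],65)
o=robot.get_obs();c=robot.camera('wrist');save(c,'wrist2');c=robot.camera('scene');im=c['image'][120:280,330:490,::-1]
cv2.imwrite('pics/s2.png',cv2.resize(im,None,fx=3.7,fy=3.7,interpolation=cv2.INTER_CUBIC))"
```

```text
pos [0.4812 0.1973 0.1251] psi 64.6 q [ 10.  33. 103.  -0.  44. -55.] t 3.73 F [0.8 0.7 0.3] w 0.0433
shift [ 2.1  1.9 -2.2] turn -0.4
```

View pics/s2.png

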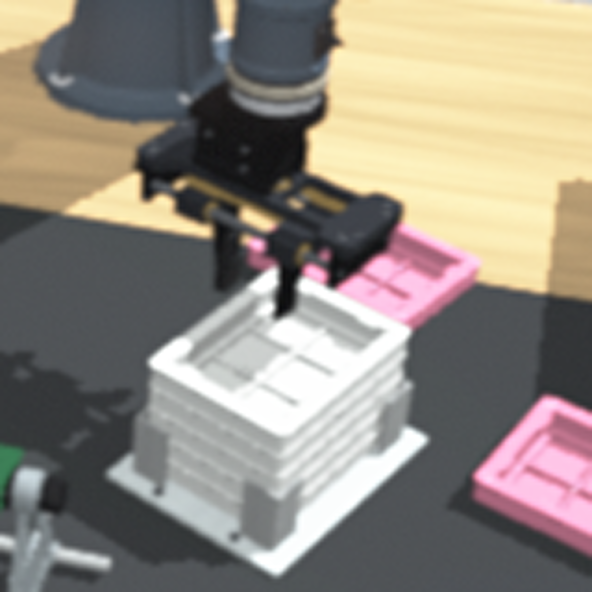

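View pics/wrist2.png

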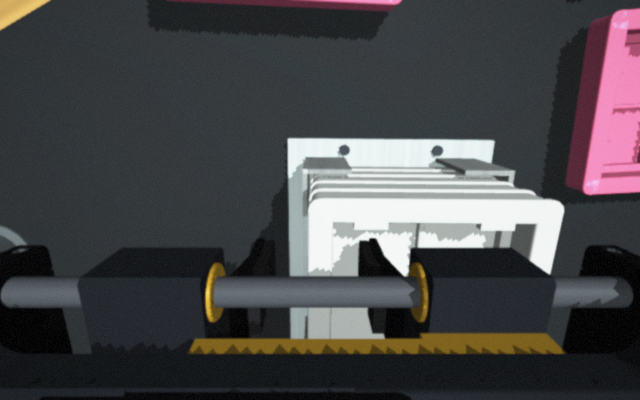

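>>> move_arm([
  [0.4,2,2,-2,-0.4],
  [0.4,2.3,2,-2,-0.4],
  [0.4,2.3,2,-2,-0.4],
], newtons=8)

```text
time: 4.08
position: [0.4796, 0.2009, 0.1225]
tool_rot: [0.153, 0.69, -0.152, 0.691]
ft_force: [0.5, -1.1, -0.4]
grip_width: 0.0311
```

```bash
python3 -c "
from h import *
plan([.480,.200,.123],65)
o=robot.get_obs();c=robot.camera('wrist');w=wcam(o,c);im=c['image'][150:350,220:440,::-1];cv2.imwrite('pics/w3.png',cv2.resize(im,None,fx=3,fy=3,interpolation=cv2.INTER_CUBIC))
print(unproj(w,(308.5,200),.112),unproj(w,(564,200),.112))"
```

```text
pos [0.4796 0.2009 0.1225] psi 65.1 q [ 10.  33. 103.  -0.  43. -55.] t 4.08 F [ 0.5 -1.1 -0.4] w 0.0311
shift [-0.5 -0.6  0.7] turn 0.1
[0.44643211 0.21176439 0.112     ] [0.49559406 0.31775262 0.112     ]
```

View pics/w3.png

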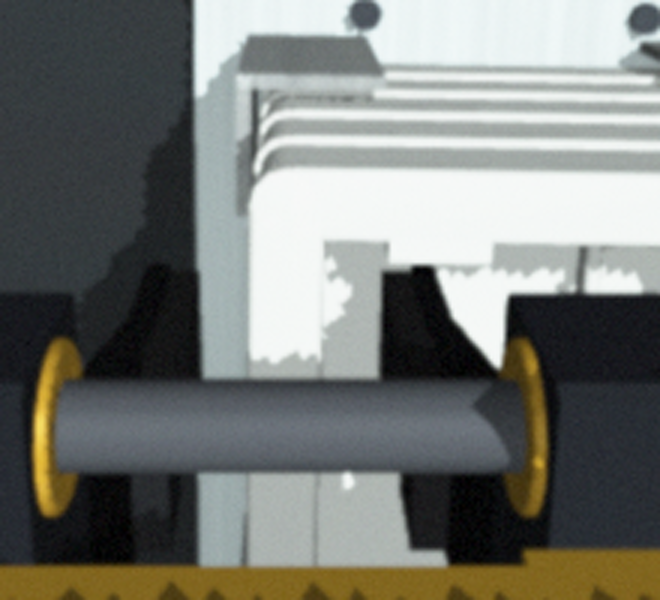

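>>> move_arm([
  [1,0,-0.5,0,0],
  [1,0,-0.5,0,0],
  [1,0,-0.5,0,0],
  [1,0,-0.5,0,0],
  [1,0,-0.5,0,0],
  [1,0,-0.5,0,0],
], newtons=35)

```text
time: 4.63
position: [0.4792, 0.2, 0.1221]
tool_rot: [0.153, 0.69, -0.153, 0.69]
ft_force: [-0.3, -0.5, 1.0]
grip_width: 0.0115
```

```bash
python3 -c "
from h import *
plan([.480,.200,.123],65)
"
```

```text
pos [0.4792 0.2    0.1221] psi 65.0 q [ 10.  33. 104.   0.  43. -55.] t 4.63 F [-0.3 -0.5  1. ] w 0.0115
shift [-0.9  0.3  0.7] turn -0.0
```

>>> move_arm([
  [1,-3,0,0.3,0],
  [1,-6,0,0.8,0],
  [1,-9,0,1.2,0],
  [1,-12,0,1.8,0],
  [1,-15,0,2.4,0],
  [1,-18,0,3,0],
  [1,-20,0,3.6,0],
  [1,-20,0,3.6,0],
])

```text
time: 5.3
position: [0.4835, 0.1987, 0.1431]
tool_rot: [0.153, 0.69, -0.152, 0.691]
ft_force: [0.0, -0.5, -0.9]
grip_width: 0.0119
```

```bash
python3 -c "
from h import *
plan([.480,.200,.123],65)
o=robot.get_obs();c=robot.camera('wrist');save(c,'wrist4');c=robot.camera('scene');pickle.dump(c,open('s4.pkl','wb'));im=c['image'][140:280,340:480,::-1]
cv2.imwrite('pics/s4.png',cv2.resize(im,None,fx=4,fy=4,interpolation=cv2.INTER_CUBIC))"
```

```text
pos [0.4835 0.1987 0.1431] psi 65.1 q [ 10.  31. 102.  -0.  46. -55.] t 5.30 F [ 0.  -0.5 -0.9] w 0.0119
shift [20.1 -0.3 -3.8] turn 0.1
```

View pics/s4.png

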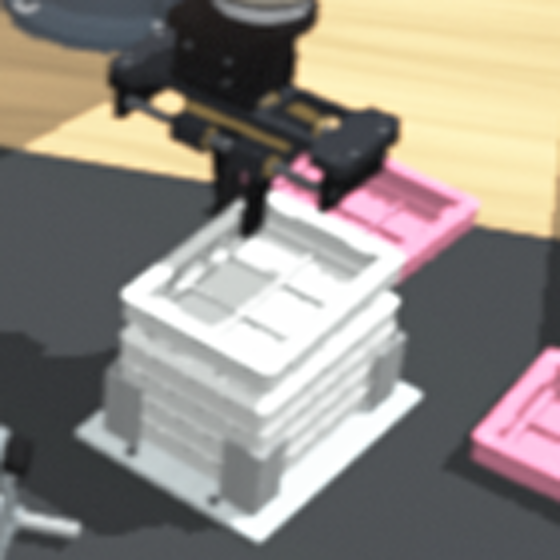

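View pics/wrist4.png

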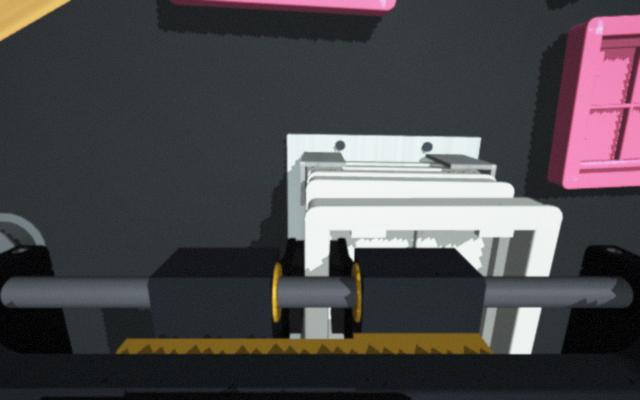

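```bash
python3 -c "
from h import *
c=pickle.load(open('s4.pkl','rb'));im=c['image'][180:260,362:446,::-1]
cv2.imwrite('pics/s4b.png',cv2.resize(im,None,fx=7,fy=7,interpolation=cv2.INTER_CUBIC))
m=np.array([.548,.228]);u=np.array([.907,-.421]);v=np.array([.421,.907])
for n,a,b in [('A',1,1),('B',1,-1),('C',-1,-1),('D',-1,1)]:
  p=m+u*.08*a+v*.06*b
  for z in (.092,.112,.132): print(n,z,((proj(c,[*p,z])[0]-[362,180])*7).round(0))
"
```

```text
A 0.092 [316. 449.]
A 0.112 [321. 408.]
A 0.132 [326. 366.]
B 0.092 [ 55. 309.]
B 0.112 [ 57. 268.]
B 0.132 [ 60. 227.]
C 0.092 [297. 120.]
C 0.112 [301.  81.]
C 0.132 [305.  40.]
D 0.092 [551. 242.]
D 0.112 [558. 202.]
D 0.132 [565. 161.]
```

View pics/s4b.png

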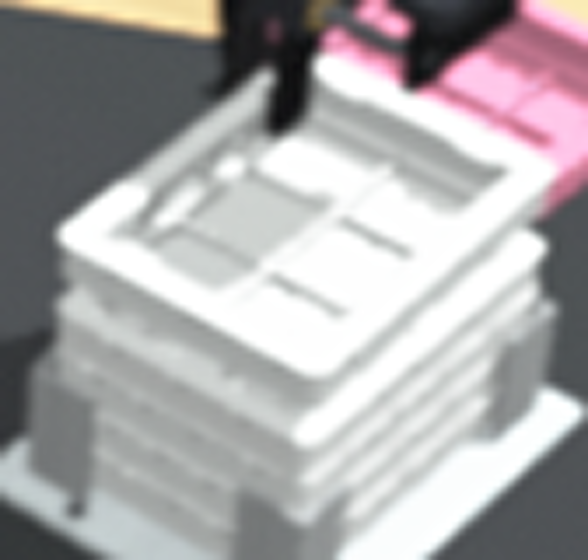

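>>> move_arm([
  [1,4,0,-2,0],
  [1,8,0,-3.6,0],
  [1,11,0,-3.7,0],
  [1,14,0,-3.7,0],
  [1,17,0,-3.7,0],
  [1,19,0,-3.7,0],
  [1,21,0,-3.7,0],
  [1,21,0,-3.7,0],
])

```text
time: 6.07
position: [0.4782, 0.199, 0.1244]
tool_rot: [0.151, 0.691, -0.153, 0.69]
ft_force: [-8.6, -6.8, 31.4]
grip_width: 0.0121
```

```bash
cat > look.py <<'E'
from h import *
import sys
n=sys.argv[1]
plan([.4792,.200,.1221],65)
c=robot.camera('scene');pickle.dump(c,open(n+'.pkl','wb'));im=c['image'][160:250,362:446,::-1]
cv2.imwrite('pics/'+n+'.png',cv2.resize(im,None,fx=7,fy=6.6667,interpolation=cv2.INTER_CUBIC)[:600])
E
python3 look.py s5
```

```text
pos [0.4782 0.199  0.1244] psi 65.1 q [ 10.  33. 104.  -0.  44. -55.] t 6.07 F [-8.6 -6.8 31.4] w 0.0121
shift [2.3 1.3 0.5] turn 0.1
```

View pics/s5.png

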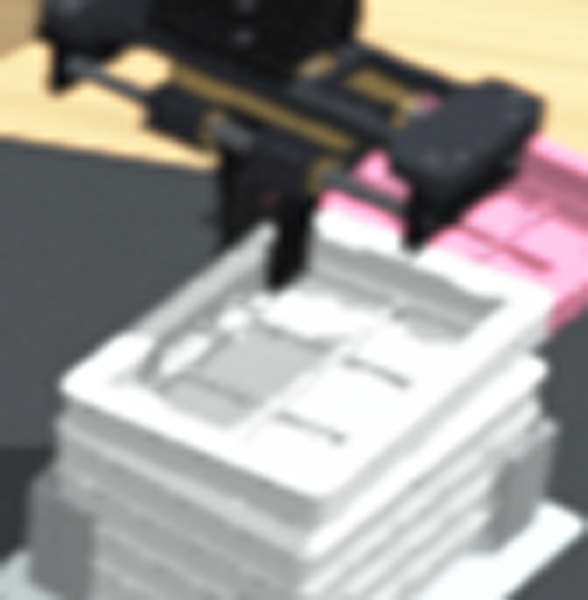

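>>> move_arm([
  [1,-2,0,0,0],
  [0.5,-2,0,0,0],
  [0.3,-2,0,0,0],
  [0.3,-2,0,0,0],
  [0.3,-2,0,0,0],
])

```text
time: 6.53
position: [0.4775, 0.1973, 0.1247]
tool_rot: [0.149, 0.692, -0.154, 0.69]
ft_force: [-5.5, -13.4, 20.3]
grip_width: 0.0276
```

```bash
python3 look.py s6;  python3 -c "
from h import *
c=robot.camera('wrist');save(c,'w6')"
```

```text
pos [0.4775 0.1973 0.1247] psi 65.2 q [ 10.  33. 104.  -0.  44. -55.] t 6.53 F [ -5.5 -13.4  20.3] w 0.0276
shift [2.6 3.2 0.4] turn 0.2
```

View pics/s6.png

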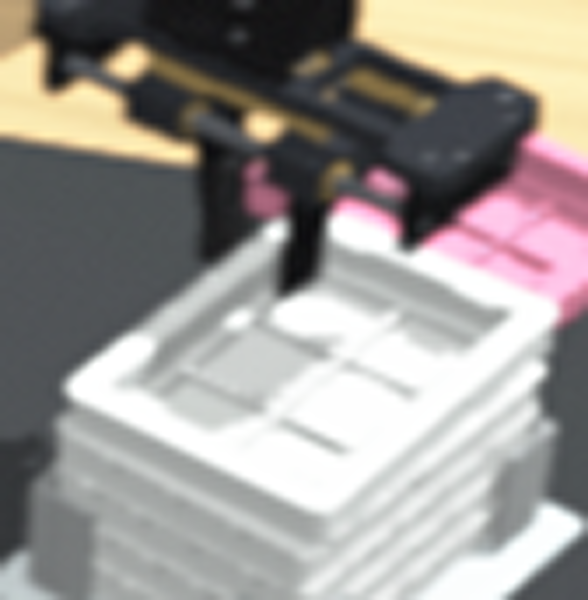

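View pics/w6.png

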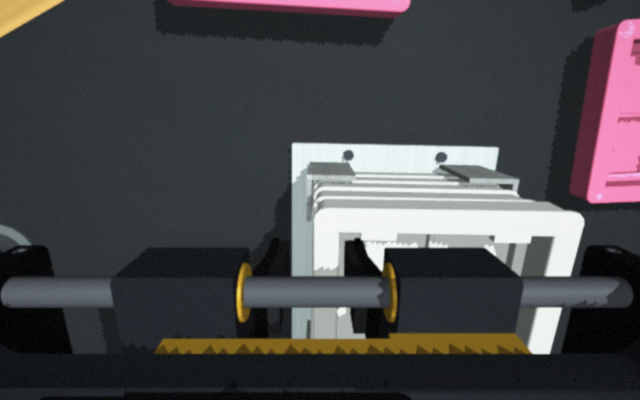

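>>> move_arm([
  [0.1,-3,0,0,0],
  [0.1,-6,0,0,0],
  [0.1,-15,0,0,0],
  [0.1,-35,0,0,0],
  [0.1,-50,0,0,0],
  [0.1,-50,0,0,0],
])

```text
time: 7.13
position: [0.4813, 0.201, 0.1757]
tool_rot: [0.154, 0.688, -0.152, 0.692]
ft_force: [1.0, -0.5, -0.4]
grip_width: 0.0391
```

```bash
python3 look.py s7;  python3 -c "
from h import *
o=robot.get_obs()
c=robot.camera('wrist');save(c,'w7');pickle.dump((o,c),open('w7.pkl','wb'))"
```

```text
pos [0.4813 0.201  0.1757] psi 65.1 q [ 10.  28. 101.   0.  50. -55.] t 7.13 F [ 1.  -0.5 -0.4] w 0.0391
shift [53.6 -2.  -1.8] turn 0.1
```

View pics/s7.png

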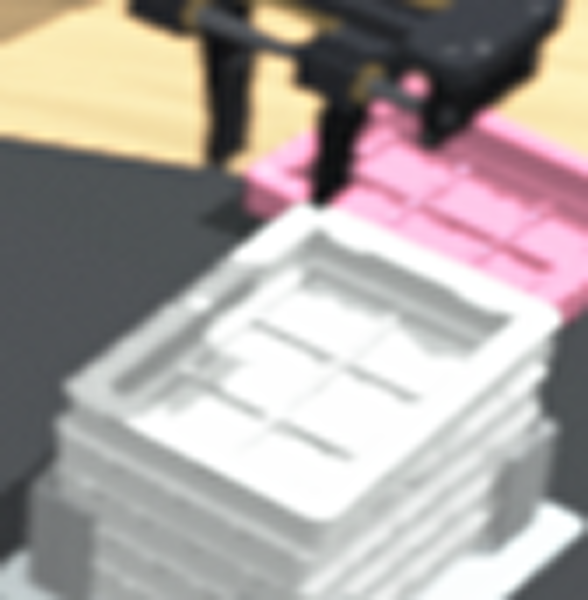

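View pics/w7.png

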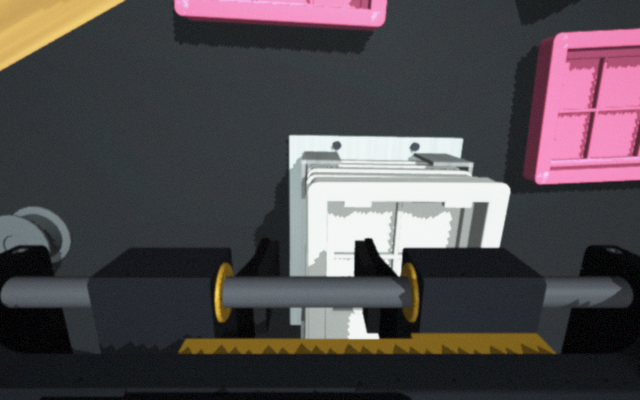

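```bash
python3 -c "
from h import *
plan([.548,.228,.150],65)
a=pickle.load(open('scene0.pkl','rb'))['image'][180:250,362:446,::-1]
b=pickle.load(open('s7.pkl','rb'))['image'][180:250,362:446,::-1]
cv2.imwrite('pics/cmp7.png',cv2.resize(np.hstack([a,b]),None,fx=4.7,fy=4.7,interpolation=cv2.INTER_CUBIC))"
```

```text
pos [0.4796 0.2005 0.1734] psi 65.1 q [ 10.  28. 101.   0.  50. -55.] t 7.23 F [-0.1 -0.2 -0.6] w 0.0393
shift [23.6 53.7 50.4] turn 0.1
```

View pics/cmp7.png

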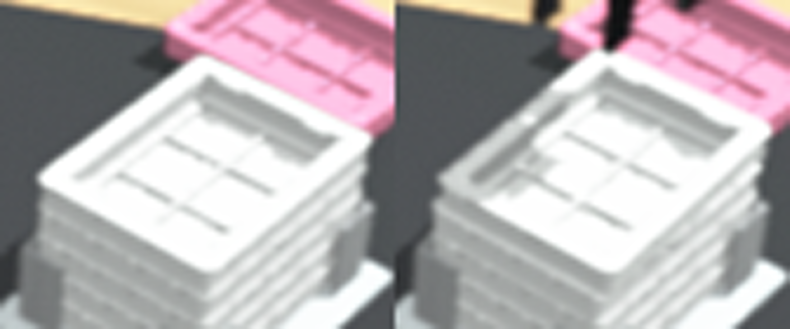

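>>> move_arm([
  [1,0,27,25,0],
  [1,0,53.5,50.5,0],
  [1,23,53.5,50.5,0],
  [1,35,53.5,50.5,0],
  [1,40,53.5,50.5,0],
  [1,45,53.5,50.5,0],
  [1,48,53.5,50.5,0],
  [1,48,53.5,50.5,0],
], newtons=10)

```text
time: 7.9
position: [0.547, 0.2272, 0.1244]
tool_rot: [0.153, 0.691, -0.153, 0.69]
ft_force: [-0.2, -0.9, 0.6]
grip_width: 0.0013
```

```bash
python3 -c "
from h import *
plan([.548,.228,.120],65)"
```

```text
pos [0.547  0.2272 0.1244] psi 65.0 q [ 12.  37.  93.   0.  50. -53.] t 7.90 F [-0.2 -0.9  0.6] w 0.0013
shift [4.4 1.1 0.6] turn 0.0
```

>>> move_arm([
  [1,2,0,0,0],
  [1,4,0,0,0],
  [1,5,0,0,0],
  [1,5,0,0,0],
])

```text
time: 8.23
position: [0.5479, 0.2275, 0.1232]
tool_rot: [0.153, 0.69, -0.152, 0.691]
ft_force: [-2.8, -1.5, 14.5]
grip_width: 0.0008
```

```bash
python3 look.py s8
```

```text
pos [0.5479 0.2275 0.1232] psi 65.1 q [ 12.  37.  93.  -0.  50. -53.] t 8.23 F [-2.8 -1.5 14.5] w 0.0008
shift [  0.9 -53.9 -50.7] turn 0.1
```

View pics/s8.png

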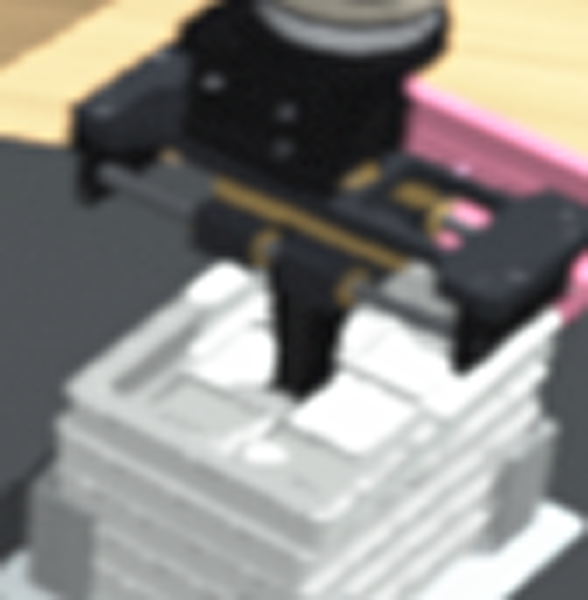

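>>> move_arm([
  [1,1.5,0,0,0],
  [1,3,0,0,0],
  [1,4,0,0,0],
  [1,4,0,0,0],
  [1,4,0,0,0],
])

```text
time: 8.7
position: [0.5479, 0.2275, 0.1229]
tool_rot: [0.153, 0.689, -0.152, 0.692]
ft_force: [-8.8, -2.6, 34.1]
grip_width: 0.0006
```

>>> move_arm([
  [1,-6,0,0,0],
  [1,-40,0,0,0],
  [0.6,-80,0,40,0],
  [0.2,-120,0,80,0],
  [0.2,-165,0,120,0],
  [0.2,-165,0,120,0],
  [0.2,-165,0,120,0],
])

```text
time: 9.28
position: [0.6638, 0.1745, 0.2891]
tool_rot: [0.155, 0.684, -0.152, 0.696]
ft_force: [2.9, -0.0, 0.6]
grip_width: 0.0263
```

```bash
python3 -c "
from h import *
plan([.548,.228,.120],65)
o=robot.get_obs()
c=robot.camera('wrist');save(c,'w9');pickle.dump((o,c),open('w9.pkl','wb'))
c=robot.camera('top');save(c,'t9');pickle.dump(c,open('t9.pkl','wb'))
c=robot.camera('scene');pickle.dump(c,open('s9.pkl','wb'))
"
```

```text
pos [0.6638 0.1745 0.2891] psi 64.9 q [  5.  33.  71.  -0.  76. -59.] t 9.28 F [ 2.9 -0.   0.6] w 0.0263
shift [ 167.    -2.  -130.4] turn -0.1
```

View pics/w9.png

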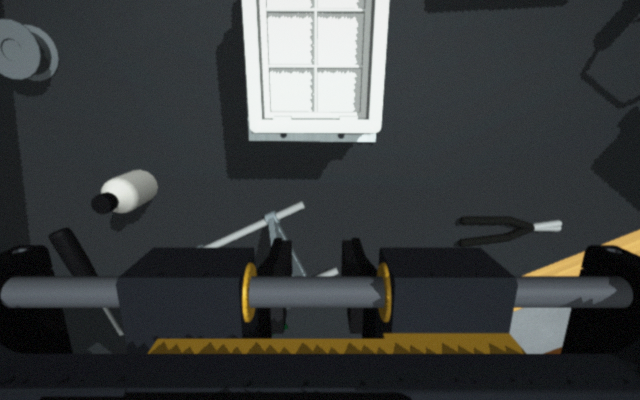

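View pics/t9.png

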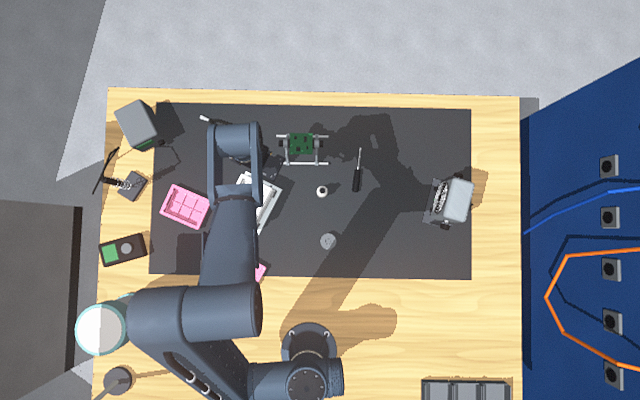

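```bash
python3 -c "
from h import *
a=pickle.load(open('scene0.pkl','rb'))['image'][180:280,355:450,::-1]
b=pickle.load(open('s9.pkl','rb'))['image'][180:280,355:450,::-1]
cv2.imwrite('pics/cmp9.png',cv2.resize(np.hstack([a,b]),None,fx=4.2,fy=4.2,interpolation=cv2.INTER_CUBIC))"
```

```text
(no output)
```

View pics/cmp9.png

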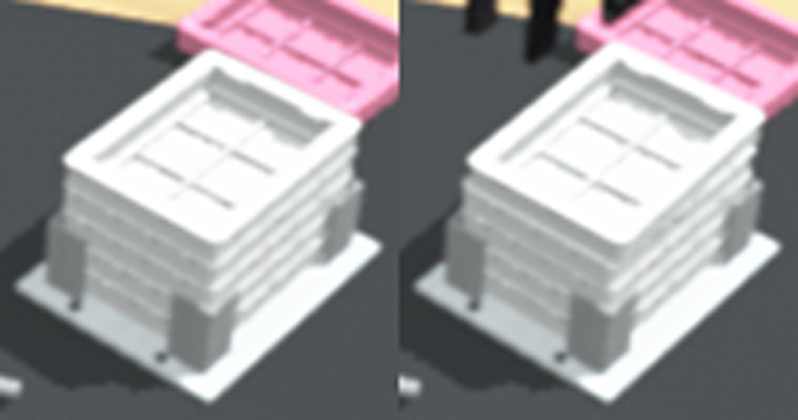

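>>> move_arm([
  [0.2,0,0,-40,0],
  [0.2,0,0,-65,0],
  [0.2,0,0,-65,0],
  [0.2,0,0,-65,0],
])

```text
time: 9.77
position: [0.5938, 0.2054, 0.2792]
tool_rot: [0.151, 0.692, -0.152, 0.689]
ft_force: [1.4, 0.0, -0.1]
grip_width: 0.0352
```

```bash
python3 -c "
from h import *
plan([.548,.228,.120],65)
o=robot.get_obs()
c=robot.camera('wrist');save(c,'w10');pickle.dump((o,c),open('w10.pkl','wb'))
c=robot.camera('scene');pickle.dump(c,open('s10.pkl','wb'))
"
```

```text
pos [0.5938 0.2054 0.2792] psi 65.2 q [  9.  29.  79.   0.  72. -56.] t 9.77 F [ 1.4  0.  -0.1] w 0.0352
shift [159.4   1.8 -50.3] turn 0.2
```

View pics/w10.png

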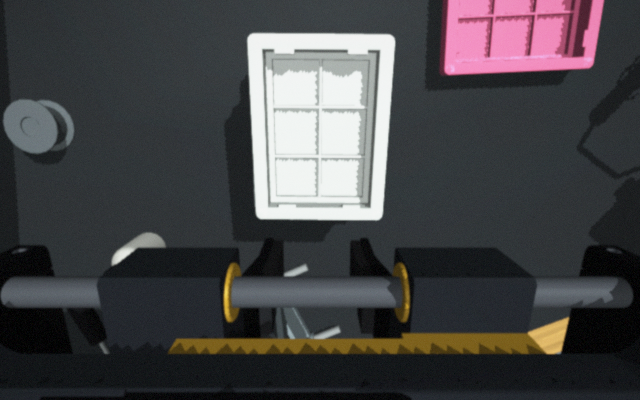

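```bash
cat > fitw.py <<'E'
from h import *
import sys
o,c=pickle.load(open(sys.argv[1],'rb')); w=wcam(o,c)
g=cv2.GaussianBlur(cv2.cvtColor(c['image'],cv2.COLOR_RGB2GRAY),(3,3),0)
hsv=cv2.cvtColor(c['image'],cv2.COLOR_RGB2HSV)
m=((hsv[...,2]>150)&(hsv[...,1]<60)).astype(np.uint8); m[235:]=0
n,l,s,_=cv2.connectedComponentsWithStats(m); k=1+np.argmax(s[1:,4]); 
cnt=max(cv2.findContours((l==k).astype(np.uint8),cv2.RETR_EXTERNAL,cv2.CHAIN_APPROX_NONE)[0],key=len)[:,0]
h=cv2.convexHull(cnt)[:,0]; print(s[k])
r=cv2.boxPoints(cv2.minAreaRect(cnt)).astype(float)
# fit 4 lines
pts=cnt.astype(float); L=[]
for i in range(4):
    a,b=r[i],r[(i+1)%4]; d=(b-a)/np.linalg.norm(b-a); nn=np.array([-d[1],d[0]])
    t=(pts-a)@d; e=abs((pts-a)@nn); sel=(t>.12*np.linalg.norm(b-a))&(t<.88*np.linalg.norm(b-a))&(e<8)
    vx,vy,x0,y0=cv2.fitLine(pts[sel].astype(np.float32),cv2.DIST_HUBER,0,.01,.01).ravel(); L.append(np.cross([x0,y0,1],[x0+vx,y0+vy,1]))
C=[]
for i in range(4):
    p=np.cross(L[i-1],L[i]); C.append(p[:2]/p[2])
C=np.array(C); print(C.round(1).tolist())
P=np.array([unproj(w,u,.112)[:2] for u in C])
print(P.round(4).tolist(),'centre',P.mean(0).round(4),[round(np.linalg.norm(P[i]-P[i-1]),4) for i in range(4)])
for i in range(4):
    d=P[i]-P[i-1]; print('%.1f'%np.degrees(np.arctan2(d[1],d[0])),end=' ')
print()
E
python3 fitw.py w10.pkl
```

```text
[  247    33   148   187 24488]
[[246.8, 32.5], [394.8, 34.3], [381.5, 219.0], [256.0, 219.0]]
[[0.446, 0.2093], [0.4984, 0.3195], [0.6428, 0.2501], [0.5928, 0.1413]] centre [0.545  0.2301] [np.float64(0.1618), np.float64(0.122), np.float64(0.1602), np.float64(0.1197)]
155.2 64.6 -25.7 -114.7
```

```bash
python3 -c "
from h import *
plan([.4784,.201,.170],65)"
```

```text
pos [0.5966 0.2045 0.28  ] psi 65.1 q [  9.  29.  79.  -0.  72. -56.] t 9.87 F [ 0.6 -0.5 -0.7] w 0.0346
shift [ 110.2  -52.8 -105.6] turn 0.1
```

>>> move_arm([
  [0,10,-18,-36,0],
  [0,20,-36,-72,0],
  [0,40,-53,-106,0],
  [0,80,-53,-106,0],
  [0,110,-53,-106,0],
  [0,110,-53,-106,0],
  [0,110,-53,-106,0],
  [0,110,-53,-106,0],
], newtons=8)

```text
time: 10.53
position: [0.4809, 0.2008, 0.1719]
tool_rot: [0.153, 0.69, -0.153, 0.691]
ft_force: [-0.5, -0.2, 0.3]
grip_width: 0.0431
```

```bash
python3 -c "
from h import *
plan([.4784,.201,.128],65)
c=robot.camera('wrist');im=c['image'][120:350,200:520,::-1];cv2.imwrite('pics/w11.png',cv2.resize(im,None,fx=2.5,fy=2.5,interpolation=cv2.INTER_CUBIC))"
```

```text
pos [0.4809 0.2008 0.1719] psi 65.0 q [ 10.  29. 101.  -0.  50. -55.] t 10.53 F [-0.5 -0.2  0.3] w 0.0431
shift [43.9 -1.  -2.4] turn 0.0
```

View pics/w11.png

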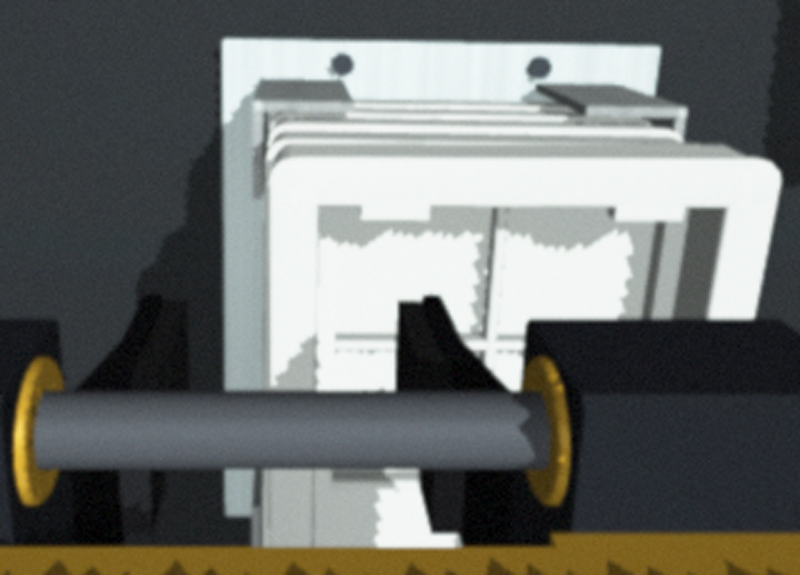

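>>> move_arm([
  [0,20,0,-2,0],
  [0,35,0,-2,0],
  [0.5,43,0,-2,0],
  [0.5,43,0,-2,0],
  [0.5,43,0,-2,0],
])

```text
time: 11.0
position: [0.4782, 0.2018, 0.1289]
tool_rot: [0.153, 0.69, -0.153, 0.691]
ft_force: [0.1, 1.0, 0.8]
grip_width: 0.0308
```

```bash
python3 -c "
from h import *
plan([.4784,.201,.128],65)
c=robot.camera('wrist');im=c['image'][150:350,220:460,::-1];cv2.imwrite('pics/w12.png',cv2.resize(im,None,fx=3,fy=3,interpolation=cv2.INTER_CUBIC))"
```

```text
pos [0.4782 0.2018 0.1289] psi 65.0 q [ 11.  33. 103.  -0.  44. -55.] t 11.00 F [0.1 1.  0.8] w 0.0308
shift [ 0.9 -0.6  0.5] turn 0.0
```

View pics/w12.png

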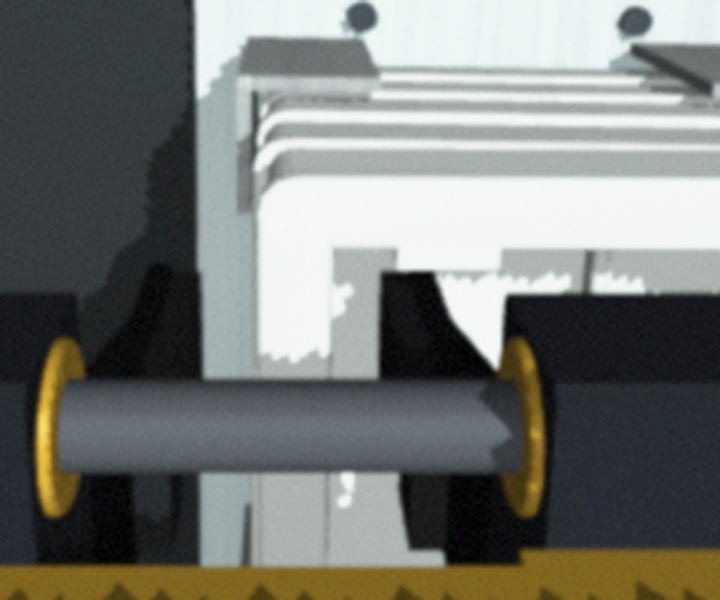

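>>> move_arm([
  [0.5,1,0.9,0,0],
  [1,1,0.9,0,0],
  [1,1,0.9,0,0],
  [1,1,0.9,0,0],
  [1,1,0.9,0,0],
  [1,1,0.9,0,0],
], newtons=6)

```text
time: 11.55
position: [0.4779, 0.2025, 0.1275]
tool_rot: [0.153, 0.69, -0.153, 0.691]
ft_force: [-0.9, -0.4, 3.2]
grip_width: 0.0115
```

>>> move_arm([
  [1,-2,0,0.2,0],
  [1,-4,0,0.6,0],
  [1,-6,0,0.8,0],
  [1,-8,0,1,0],
  [1,-10,0,1.3,0],
  [1,-10,0,1.3,0],
])

```text
time: 12.05
position: [0.479, 0.202, 0.1374]
tool_rot: [0.153, 0.69, -0.153, 0.691]
ft_force: [-0.1, -0.8, -0.8]
grip_width: 0.0116
```

```bash
python3 look.py s13
```

```text
pos [0.479  0.202  0.1374] psi 65.0 q [ 11.  32. 103.   0.  45. -55.] t 12.05 F [-0.1 -0.8 -0.8] w 0.0116
shift [15.3 -1.7  1. ] turn 0.0
```

View pics/s13.png

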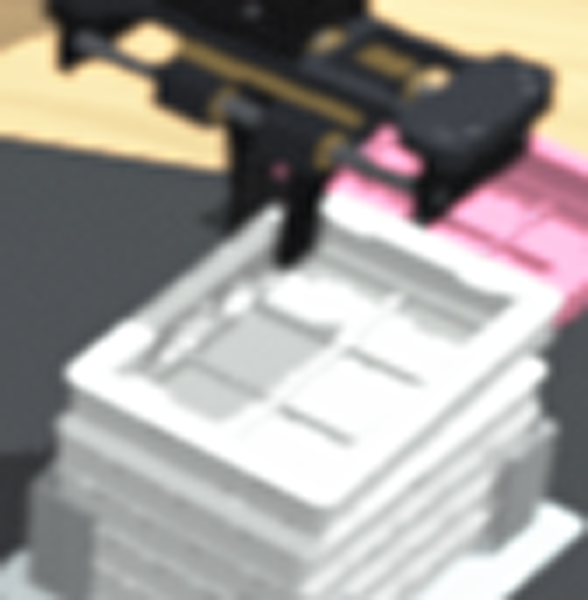

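```bash
python3 -c "
from h import *
c=pickle.load(open('scene0.pkl','rb'));im=c['image'][160:250,362:446,::-1]
cv2.imwrite('pics/s0.png',cv2.resize(im,None,fx=7,fy=6.6667,interpolation=cv2.INTER_CUBIC)[:600])
c=pickle.load(open('s10.pkl','rb'));im=c['image'][160:250,362:446,::-1]
cv2.imwrite('pics/s10.png',cv2.resize(im,None,fx=7,fy=6.6667,interpolation=cv2.INTER_CUBIC)[:600])
"
```

```text
(no output)
```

View pics/s0.png

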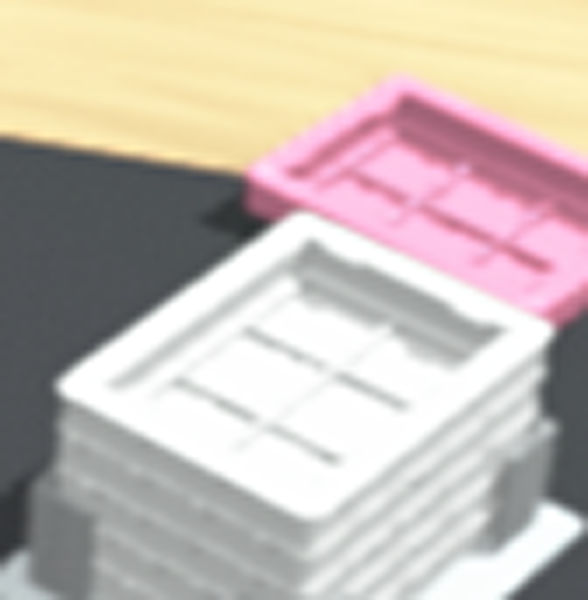

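View pics/s10.png

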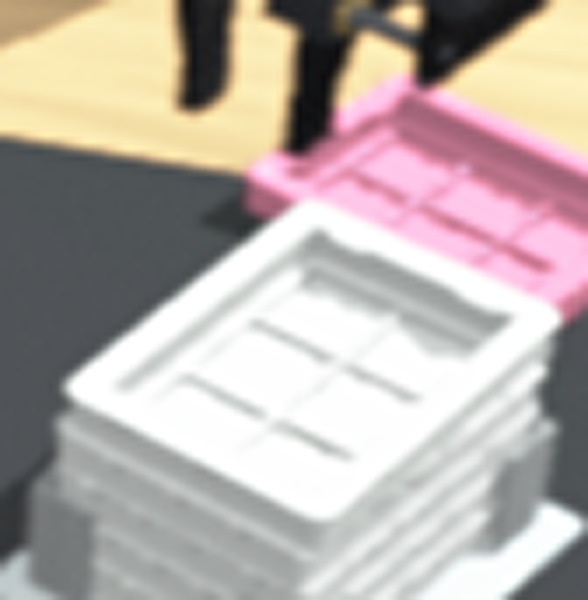

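```bash
cat > fits.py <<'E'
from h import *
S=pickle.load(open('scene0.pkl','rb'))
U=np.array([.907,-.421,0]);V=np.array([.421,.907,0]);Z=np.array([0,0,1.])
B3=np.c_[U,V,Z]; M0=np.array([.548,.228,.099])
loc=dict(A=(.08,.06,.013),B=(.08,-.06,.013),C=(-.08,-.06,.013),D=(-.08,.06,.013))
ref=dict(B=(60,383),A=(312,518),D=(550,325),C=(300,212))
def pr(p,k): 
    rot=R.from_rotvec(p[3:]).as_matrix(); q=[proj(S,M0+B3@(np.array(p[:3])+rot@np.array(loc[i])))[0] for i in k]
    return (np.array(q)-[362,160])*[7,6.6667]
def fit(obs,prior=(3,3,20,.15,.2,.03),w=3.):
    k=list(obs); off=np.array([ref[i] for i in k])-pr(np.zeros(6),k)
    f=lambda p: np.r_[((pr(p,k)+off-np.array([obs[i] for i in k]))/w).ravel(), p/np.array([.004,.004,.03,.15,.2,.04])]
    r=least_squares(f,np.zeros(6),x_scale=[.001,.001,.001,.01,.01,.01]); p=r.x
    print('du,dv,dz mm',(p[:3]*1000).round(1),'rot deg x(roll),y(pitch),z',np.degrees(p[3:]).round(1),'res',np.abs(r.fun[:2*len(k)]).max().round(1)*w)
    rot=R.from_rotvec(p[3:]).as_matrix()
    for i in loc: print(i,'rise %.1f'%(1000*(p[2]+(rot@(np.array(loc[i])*[.925,.9,1]))[2]-.013)),end='; ')
    print()
E
python3 -c "
from fits import *
J=(pr([.01,0,0,0,0,0],['A'])-pr([0]*6,['A']),pr([0,.01,0,0,0,0],['A'])-pr([0]*6,['A']),pr([0,0,.01,0,0,0],['A'])-pr([0]*6,['A']));print(J)
fit(dict(B=(67,388),A=(325,518),D=(557,312),C=(310,200)))
fit(dict(B=(67,373),A=(330,500),D=(560,297)))"
```

```text
(array([[-15.96947905,  13.20864135]]), array([[23.17847775, 11.70311399]]), array([[  2.52359742, -19.92235841]]))
du,dv,dz mm [-2.1  2.8  3.1] rot deg x(roll),y(pitch),z [0.4 2.5 0.4] res 3.0
A rise 0.2; B rise -0.5; C rise 6.0; D rise 6.7; 
du,dv,dz mm [-0.4  3.1 11.3] rot deg x(roll),y(pitch),z [1.1 1.2 1.4] res 2.0999999999999996
A rise 10.8; B rise 8.8; C rise 11.8; D rise 13.8;
```

>>> move_arm([
  [1,0,-1.5,0.4,0],
  [1,0,-2.8,0.7,0],
  [1,2,-2.8,0.7,0],
  [1,4,-2.8,0.7,0],
  [1,5.5,-2.8,0.7,0],
  [1,5.5,-2.8,0.7,0],
])

```text
time: 12.6
position: [0.478, 0.1991, 0.1312]
tool_rot: [0.153, 0.691, -0.153, 0.69]
ft_force: [-1.3, 0.4, 0.3]
grip_width: 0.0119
```

```bash
python3 look.py s14
```

```text
pos [0.478  0.1991 0.1312] psi 65.0 q [ 10.  32. 103.   0.  44. -55.] t 12.60 F [-1.3  0.4  0.3] w 0.0119
shift [9.1 1.4 0.7] turn 0.0
```

View pics/s14.png

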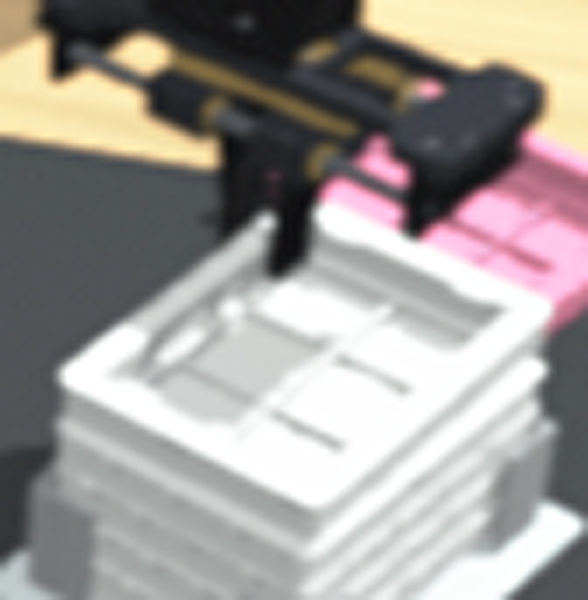

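```bash
python3 -c "
from fits import *
fit(dict(B=(60,374),A=(317,505),D=(550,302)))"
```

```text
du,dv,dz mm [ 0.2 -0.4  8.3] rot deg x(roll),y(pitch),z [0.3 1.4 1. ] res 0.30000000000000004
A rise 6.8; B rise 6.2; C rise 9.7; D rise 10.4;
```

>>> move_arm([
  [1,1.5,0,0,0],
  [1,3,0,0,0],
  [1,4,0,0,0],
  [1,4,0,0,0],
])

```text
time: 12.98
position: [0.4781, 0.1991, 0.1277]
tool_rot: [0.153, 0.69, -0.153, 0.69]
ft_force: [-0.8, -0.1, 3.0]
grip_width: 0.0122
```

```bash
python3 look.py s15
```

```text
pos [0.4781 0.1991 0.1277] psi 65.0 q [ 10.  33. 104.  -0.  44. -55.] t 12.98 F [-0.8 -0.1  3. ] w 0.0122
shift [5.6 1.3 0.6] turn 0.0
```

View pics/s15.png

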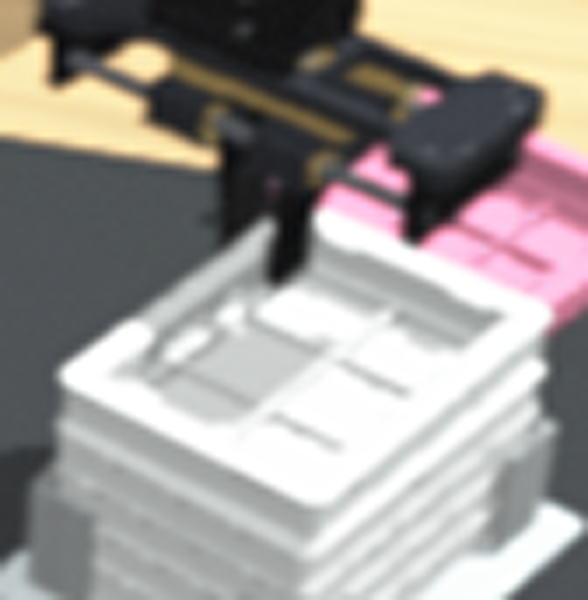

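>>> move_arm([
  [0.5,-0.5,0,0,0],
  [0.2,-0.5,0,0,0],
  [0.2,-0.5,0,0,0],
  [0.2,-10,0,0,0],
  [0.2,-45,0,0,0],
  [0.2,-45,0,0,0],
])

```text
time: 13.53
position: [0.4812, 0.1998, 0.1771]
tool_rot: [0.154, 0.688, -0.151, 0.693]
ft_force: [0.8, 1.1, -0.2]
grip_width: 0.0339
```

```bash
python3 look.py s16; python3 -c "
from h import *
plan([.548,.228,.130],65)"
```

```text
pos [0.4812 0.1998 0.1771] psi 65.1 q [ 10.  28. 101.   0.  50. -55.] t 13.53 F [ 0.8  1.1 -0.2] w 0.0339
shift [54.9 -1.  -2.3] turn 0.1
pos [0.4806 0.1996 0.1756] psi 65.1 q [ 10.  28. 101.   0.  50. -55.] t 13.58 F [ 0.7 -0.5 -0.2] w 0.0343
shift [46.1 54.  48.9] turn 0.1
```

View pics/s16.png

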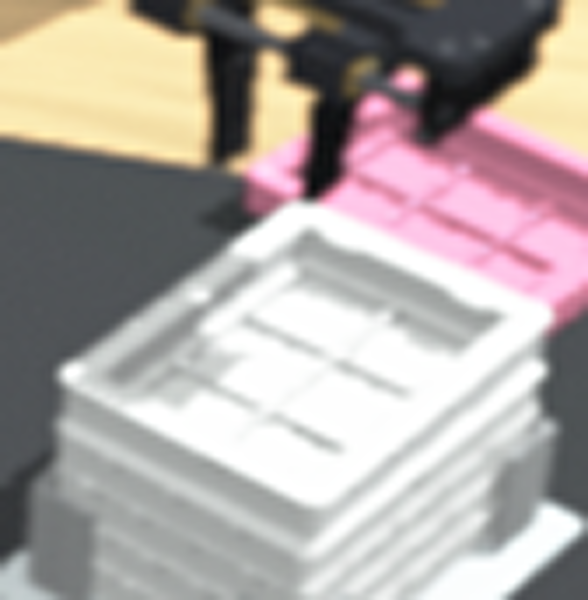

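>>> move_arm([
  [1,0,27,24.5,0],
  [1,0,54,49,0],
  [1,25,54,49,0],
  [1,40,54,49,0],
  [1,48,54,49,0],
  [1,52,54,49,0],
  [1,55,54,49,0],
  [1,55,54,49,0],
], newtons=10)

```text
time: 14.25
position: [0.5453, 0.2275, 0.1253]
tool_rot: [0.153, 0.69, -0.152, 0.691]
ft_force: [-11.3, -3.8, 46.5]
grip_width: 0.0126
```

>>> move_arm([
  [1,1,0,0,0],
  [1,2,0,0,0],
  [1,3,0,0,0],
  [1,3,0,0,0],
])

```text
time: 14.58
position: [0.5453, 0.2275, 0.1252]
tool_rot: [0.153, 0.689, -0.152, 0.692]
ft_force: [-15.9, -3.6, 61.2]
grip_width: 0.0123
```

```bash
python3 look.py s17
```

```text
pos [0.5453 0.2275 0.1252] psi 65.1 q [ 12.  37.  93.  -0.  50. -53.] t 14.58 F [-15.9  -3.6  61.2] w 0.0123
shift [  2.8 -52.8 -48.4] turn 0.1
```

View pics/s17.png

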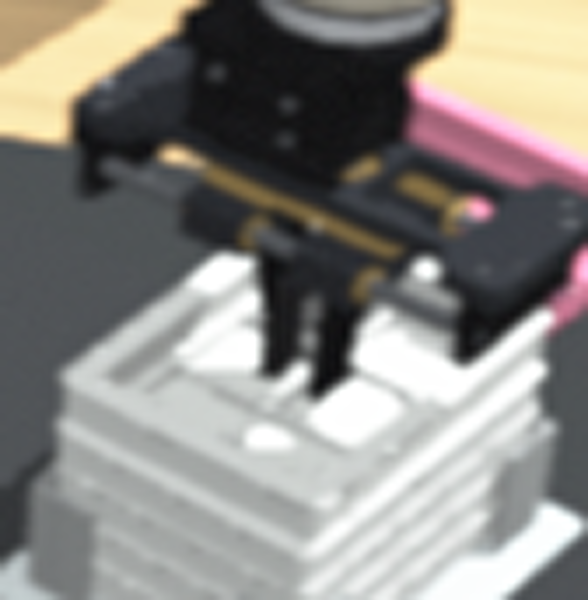

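>>> move_arm([
  [1,-4,0,0,0],
  [1,-8,0,0,0],
  [0.5,-9,0,0,0],
  [0.2,-12,0,0,0],
  [0.2,-20,0,0,0],
  [0.2,-60,0,0,0],
  [0.2,-60,0,0,0],
])

```text
time: 15.22
position: [0.5482, 0.2281, 0.1789]
tool_rot: [0.154, 0.688, -0.152, 0.693]
ft_force: [2.2, 1.1, 1.2]
grip_width: 0.0285
```

```bash
python3 look.py s18; python3 -c "
from h import *
plan([.479,.200,.165],65)"
```

```text
pos [0.5482 0.2281 0.1789] psi 65.1 q [ 12.  33.  91.   0.  56. -53.] t 15.22 F [2.2 1.1 1.2] w 0.0285
shift [ 56.2 -54.9 -51.1] turn 0.1
pos [0.5476 0.2278 0.1771] psi 65.0 q [ 12.  33.  91.  -0.  56. -53.] t 15.27 F [ 1.  -0.2  0.2] w 0.0308
shift [ 11.7 -54.2 -50.5] turn 0.0
```

View pics/s18.png

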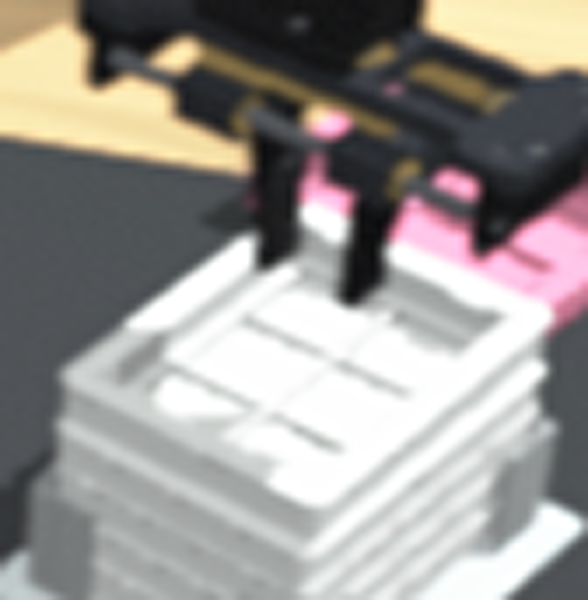

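>>> move_arm([
  [0.1,0,-27,-25,0],
  [0.1,0,-54,-50.5,0],
  [0.1,15,-54,-50.5,0],
  [0.1,35,-54,-50.5,0],
  [0.2,45,-54,-50.5,0],
  [0.4,49,-54,-50.5,0],
  [0.5,49,-54,-50.5,0],
])

```text
time: 15.85
position: [0.477, 0.2006, 0.1255]
tool_rot: [0.154, 0.691, -0.153, 0.69]
ft_force: [0.2, 1.4, 2.4]
grip_width: 0.0281
```

```bash
python3 -c "
from h import *
plan([.479,.200,.128],65)
c=robot.camera('wrist');im=c['image'][150:350,220:460,::-1];cv2.imwrite('pics/w19.png',cv2.resize(im,None,fx=3,fy=3,interpolation=cv2.INTER_CUBIC))"
```

```text
pos [0.477  0.2006 0.1255] psi 65.0 q [ 10.  33. 104.   0.  44. -55.] t 15.85 F [0.2 1.4 2.4] w 0.0281
shift [-2.5  0.3  2.1] turn -0.0
```

View pics/w19.png

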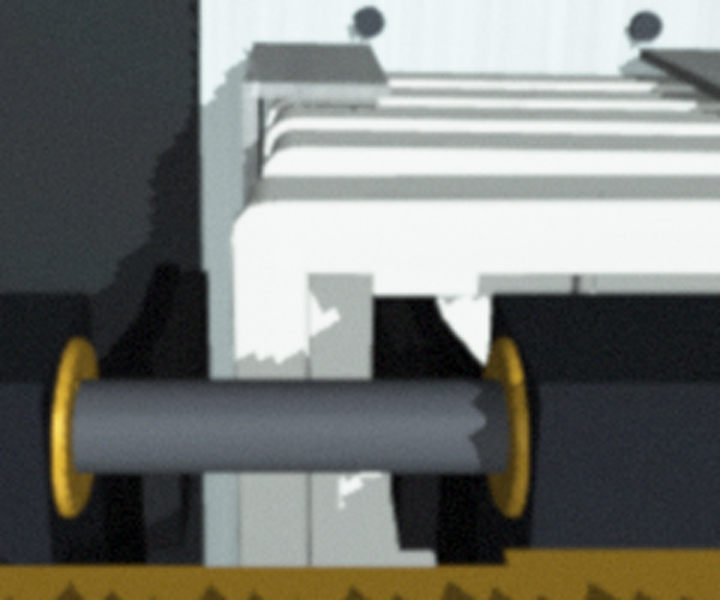

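```bash
python3 look.py s20
```

```text
pos [0.4775 0.2005 0.1256] psi 65.0 q [ 10.  33. 104.   0.  43. -55.] t 15.90 F [1.  1.7 1.7] w 0.0257
shift [3.5 0.3 1.7] turn 0.0
```

View pics/s20.png

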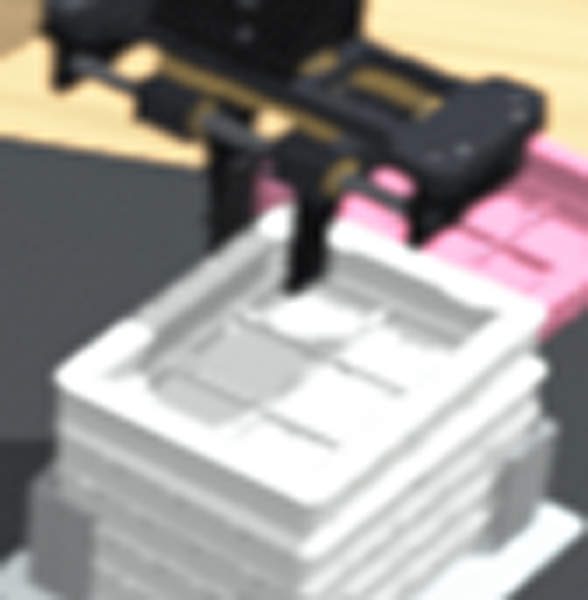

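```bash
python3 -c "
from fits import *
fit(dict(B=(57,375),A=(313,505),D=(545,308),C=(287,203)))
fit(dict(B=(60,374),A=(315,508),D=(550,312),C=(300,203)))"
```

```text
du,dv,dz mm [ 1.4 -1.8  5.8] rot deg x(roll),y(pitch),z [ 0.7 -0.2  1.4] res 2.0999999999999996
A rise 6.7; B rise 5.4; C rise 4.9; D rise 6.3; 
du,dv,dz mm [-0.1 -0.2  5.1] rot deg x(roll),y(pitch),z [0.3 0.2 0.3] res 0.8999999999999999
A rise 5.2; B rise 4.6; C rise 5.0; D rise 5.6;
```

>>> move_arm([
  [0.5,0,-3,0,0],
  [0.5,0,-3,0,0],
  [1,0,-3,0,0],
  [1,0,-3,0,0],
  [1,0,-3,0,0],
  [1,0,-3,0,0],
  [1,0,-3,0,0],
], newtons=8)

```text
time: 16.53
position: [0.4761, 0.1976, 0.1255]
tool_rot: [0.153, 0.69, -0.152, 0.691]
ft_force: [2.3, 5.2, -1.0]
grip_width: 0.0118
```

>>> move_arm([
  [1,-3,0,0,0],
  [1,-5,0,0,0.7],
  [1,-5,1,-2,1.3],
  [1,-5,2,-4,1.3],
  [1,-5,2,-4,1.3],
  [1,-2,2,-4,1.3],
  [1,0,2,-4,1.3],
  [1,0,2,-4,1.3],
])

```text
time: 17.2
position: [0.4725, 0.2003, 0.1255]
tool_rot: [0.16, 0.689, -0.161, 0.688]
ft_force: [-0.9, 0.1, 1.8]
grip_width: 0.012
```

```bash
python3 look.py s21
```

```text
pos [0.4725 0.2003 0.1255] psi 63.8 q [ 10.  33. 104.  -0.  43. -53.] t 17.20 F [-0.9  0.1  1.8] w 0.0120
shift [3.4 2.7 6.1] turn -1.2
```

View pics/s21.png

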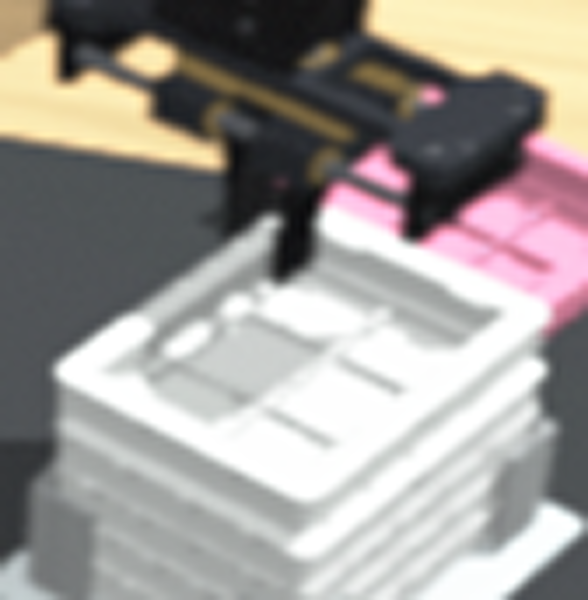

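```bash
python3 -c "
from fits import *
fit(dict(B=(57,370),A=(312,501),D=(547,308)))
fit(dict(B=(57,370),A=(312,501),D=(547,308),C=(302,203)))"
```

```text
du,dv,dz mm [ 0.7 -1.4  7.3] rot deg x(roll),y(pitch),z [ 0.6 -0.2  0.5] res 0.30000000000000004
A rise 8.0; B rise 6.9; C rise 6.5; D rise 7.6; 
du,dv,dz mm [-0.3 -1.1  6.2] rot deg x(roll),y(pitch),z [ 1.4 -0.2 -0.1] res 3.0
A rise 7.8; B rise 5.2; C rise 4.6; D rise 7.2;
```

>>> move_arm([
  [1,-3,0,0,0],
  [1,-3,1,-2,0],
  [1,-3,1,-2.5,0],
  [1,0,1,-2.5,0],
  [1,3,1,-2.5,0],
  [1,5,1,-2.5,0],
  [1,5,1,-2.5,0],
])

```text
time: 17.83
position: [0.4713, 0.2023, 0.1244]
tool_rot: [0.161, 0.688, -0.16, 0.689]
ft_force: [-6.8, -4.0, 33.4]
grip_width: 0.0119
```

```bash
python3 look.py s22
```

```text
pos [0.4713 0.2023 0.1244] psi 63.8 q [ 11.  33. 104.  -0.  43. -53.] t 17.83 F [-6.8 -4.  33.4] w 0.0119
shift [2.3 1.5 8.1] turn -1.2
```

View pics/s22.png

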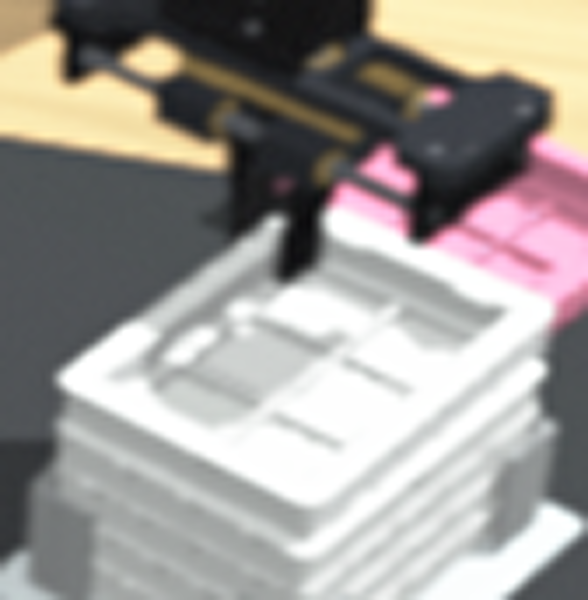

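```bash
python3 -c "
from fits import *
fit(dict(B=(60,378),A=(316,507),D=(550,302)))"
```

```text
du,dv,dz mm [-0.  -0.3  7.2] rot deg x(roll),y(pitch),z [0.9 1.8 0.9] res 0.30000000000000004
A rise 5.7; B rise 4.0; C rise 8.6; D rise 10.3;
```

>>> move_arm([
  [1,-3,0,0,0],
  [1,-5,0,0,0],
  [1,-7,0,0.2,0],
  [1,-9,0,0.4,0],
  [1,-11,0,0.6,0],
  [1,-13,0,0.8,0],
  [1,-15,0,1,0],
  [1,-15,0,1,0],
], newtons=3)

```text
time: 18.55
position: [0.4721, 0.2021, 0.1356]
tool_rot: [0.161, 0.689, -0.161, 0.689]
ft_force: [-0.3, 0.3, -1.1]
grip_width: 0.0121
```

```bash
python3 look.py s23
```

```text
pos [0.4721 0.2021 0.1356] psi 63.7 q [ 11.  32. 104.  -0.  45. -53.] t 18.55 F [-0.3  0.3 -1.1] w 0.0121
shift [13.5  1.3  7.3] turn -1.3
```

View pics/s23.png

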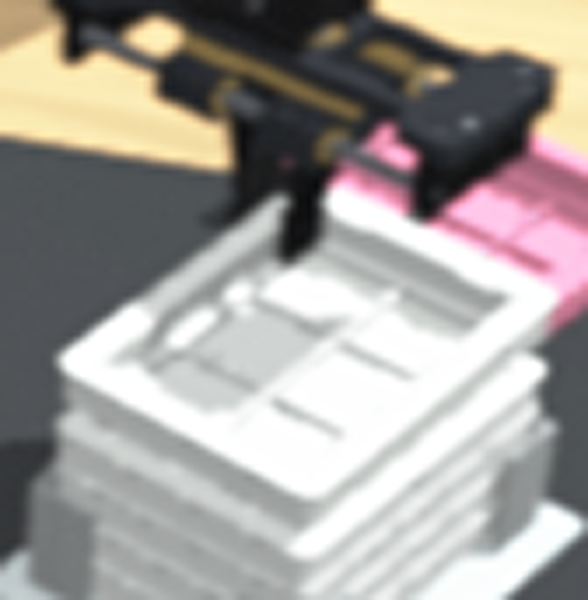

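```bash
python3 -c "
from fits import *
fit(dict(B=(62,362),A=(318,495),D=(553,297)))
c=pickle.load(open('s23.pkl','rb'))
a=pickle.load(open('scene0.pkl','rb'))['image'];b=c['image']
# check second/third trays, plate unchanged: register lower region
g=lambda i:cv2.cvtColor(i,cv2.COLOR_RGB2GRAY)[236:276,360:446].astype(np.float32)
print(cv2.phaseCorrelate(g(a),g(b)))
im=np.hstack([a[185:275,362:446,::-1],b[185:275,362:446,::-1]])
cv2.imwrite('pics/cmp23.png',cv2.resize(im,None,fx=4.7,fy=5.5,interpolation=cv2.INTER_CUBIC))
"
```

```text
du,dv,dz mm [-0.2 -0.1 12.5] rot deg x(roll),y(pitch),z [-0.   0.7  0.7] res 0.30000000000000004
A rise 11.6; B rise 11.6; C rise 13.3; D rise 13.3; 
((0.06723010738542712, 0.05226968479861327), 0.9476187668906317)
```

View pics/cmp23.png

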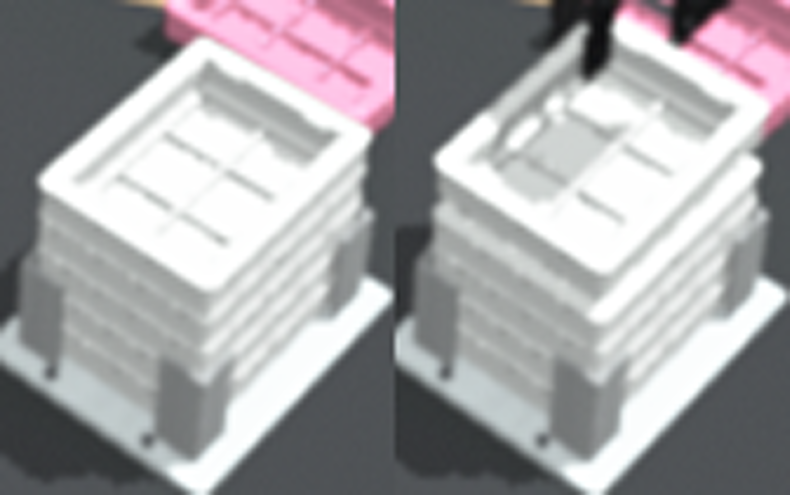

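```bash
python3 -c "
from h import *
a=pickle.load(open('scene0.pkl','rb'))['image'];b=pickle.load(open('s23.pkl','rb'))['image']
def cr(i): return cv2.resize(i[222:262,366:446,::-1],None,fx=9.5,fy=7.2,interpolation=cv2.INTER_LANCZOS4)
cv2.imwrite('pics/sec.png',np.vstack([cr(a),cr(b)]))
"
```

```text
(no output)
```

View pics/sec.png

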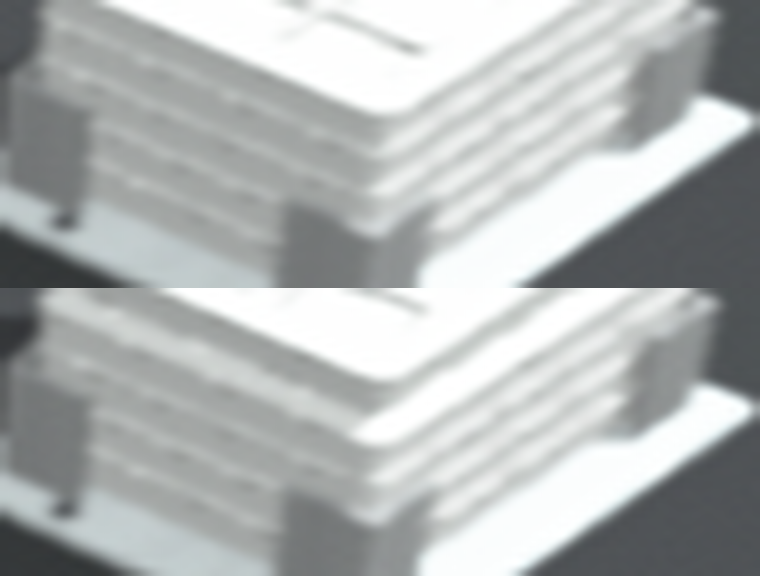

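>>> move_arm([
  [1,0,0,-1.5,0.5],
  [1,0,0,-2.8,0.7],
  [1,3,0,-2.8,0.7],
  [1,6,0,-2.8,0.7],
  [1,8,0,-2.8,0.7],
  [1,10,0,-2.8,0.7],
  [1,10,0,-2.8,0.7],
], newtons=12)

```text
time: 19.18
position: [0.4693, 0.2032, 0.1257]
tool_rot: [0.165, 0.688, -0.165, 0.688]
ft_force: [-0.5, -0.1, 2.0]
grip_width: 0.0119
```

```bash
python3 look.py s24
```

```text
pos [0.4693 0.2032 0.1257] psi 63.1 q [ 11.  32. 105.  -0.  43. -52.] t 19.18 F [-0.5 -0.1  2. ] w 0.0119
shift [ 3.6  1.6 10.3] turn -1.9
```

View pics/s24.png

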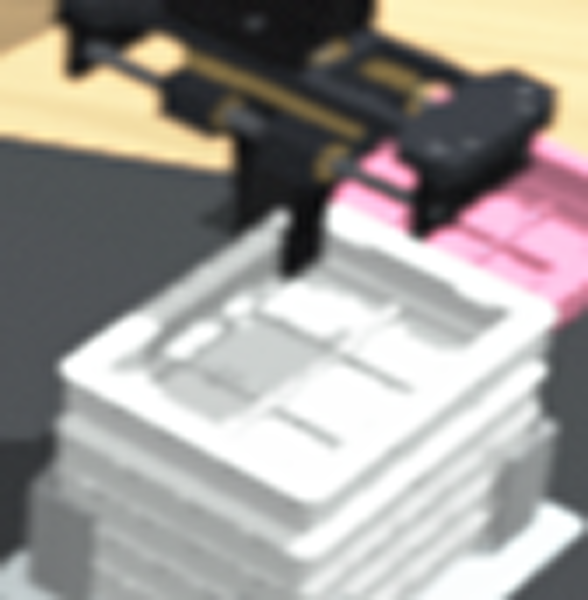

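>>> move_arm([
  [1,1.5,0,0,0],
  [1,3,0,0,0],
  [1,4,0,0,0],
  [1,4,0,0,0],
], newtons=20)

```text
time: 19.57
position: [0.4696, 0.203, 0.1248]
tool_rot: [0.165, 0.687, -0.165, 0.688]
ft_force: [-5.1, -4.2, 28.1]
grip_width: 0.012
```

```bash
python3 look.py s25
```

```text
pos [0.4696 0.203  0.1248] psi 63.1 q [ 11.  33. 105.  -0.  43. -52.] t 19.57 F [-5.1 -4.2 28.1] w 0.0120
shift [2.8 1.7 9.9] turn -1.9
```

View pics/s25.png

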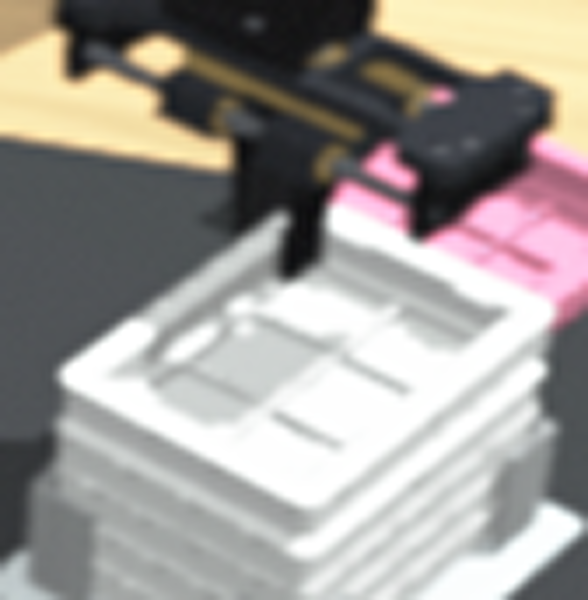

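>>> move_arm([
  [1,-1,0,1,0],
  [1,-1,0,2,0],
  [1,-1,0,3,0],
  [1,-1,0,4,0],
  [1,0,0,5,0],
  [1,0,0,5,0],
])

```text
time: 20.12
position: [0.4698, 0.2027, 0.1247]
tool_rot: [0.166, 0.69, -0.165, 0.685]
ft_force: [-13.9, 3.9, 33.6]
grip_width: 0.0118
```

```bash
python3 look.py s26
```

```text
pos [0.4698 0.2027 0.1247] psi 63.0 q [ 11.  33. 104.   0.  43. -53.] t 20.12 F [-13.9   3.9  33.6] w 0.0118
shift [2.5 1.9 9.6] turn -2.0
```

View pics/s26.png

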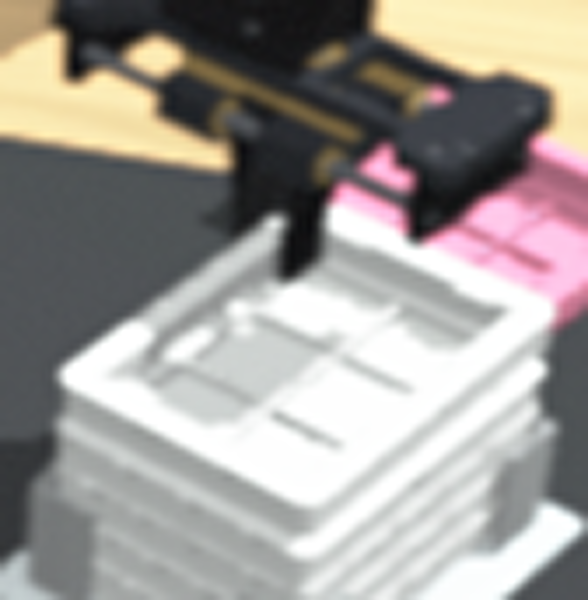

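>>> move_arm([
  [1,-2,0,0,0],
  [1,-3.5,0,0,0],
  [1,-3.5,0,0,0],
], newtons=8)

```text
time: 20.42
position: [0.4724, 0.2013, 0.1252]
tool_rot: [0.164, 0.689, -0.165, 0.687]
ft_force: [-4.0, 0.3, 8.4]
grip_width: 0.0121
```

```bash
python3 look.py s27
```

```text
pos [0.4724 0.2013 0.1252] psi 63.1 q [ 11.  33. 104.   0.  43. -53.] t 20.42 F [-4.   0.3  8.4] w 0.0121
shift [3.1 2.  6.7] turn -1.9
```

View pics/s27.png

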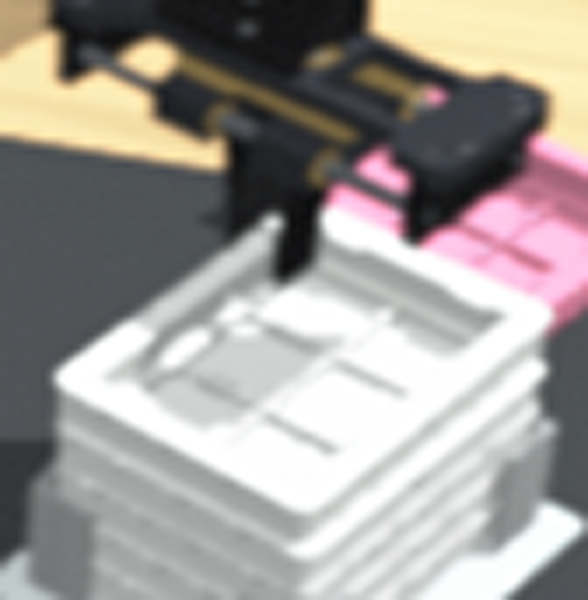

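```bash
python3 -c "
from fits import *
print('s5');fit(dict(B=(62,388),A=(322,492),D=(550,295)))
print('s6');fit(dict(B=(68,388),A=(330,508),D=(555,308)))
print('s7');fit(dict(B=(68,388),A=(325,515),D=(555,315),C=(310,205)))
print('s27');fit(dict(B=(56,376),A=(312,507),D=(548,308)))"
python3 - <<'E'
import sys; sys.path.insert(0,'.')
E
```

```text
s5
du,dv,dz mm [-0.5  0.9  6.1] rot deg x(roll),y(pitch),z [6.2 0.2 1.6] res 0.6000000000000001
A rise 11.7; B rise 0.0; C rise 0.3; D rise 11.9; 
s6
du,dv,dz mm [-1.1  2.6  3.7] rot deg x(roll),y(pitch),z [2.4 0.4 1.9] res 0.8999999999999999
A rise 5.5; B rise 1.0; C rise 1.9; D rise 6.4; 
s7
du,dv,dz mm [-2.8  2.3  1.6] rot deg x(roll),y(pitch),z [1.  1.5 0.5] res 3.9000000000000004
A rise 0.5; B rise -1.3; C rise 2.6; D rise 4.4; 
s27
du,dv,dz mm [ 1.  -0.9  6.3] rot deg x(roll),y(pitch),z [0.7 0.9 0.5] res 0.8999999999999999
A rise 5.8; B rise 4.6; C rise 6.9; D rise 8.1;
```

>>> move_arm([
  [1,-1,0,-4,0],
  [1,-1,0,-5,0],
  [0.7,-2,0,-5,0],
  [0.6,-4,0,-5,0],
  [0.6,-9,0,-5,0],
  [0.6,-10.5,0,-5,0],
  [0.6,-10.5,0,-5,0],
], newtons=3)

```text
time: 21.05
position: [0.47, 0.2033, 0.1361]
tool_rot: [0.165, 0.687, -0.165, 0.688]
ft_force: [-0.4, 0.4, 0.3]
grip_width: 0.0171
```

>>> move_arm([
  [1,0,0,0,0],
  [1,0,0,0,0],
  [1,0,0,0,0],
  [1,0,0,0,0],
])

```text
time: 21.38
position: [0.4694, 0.2033, 0.1356]
tool_rot: [0.165, 0.688, -0.165, 0.688]
ft_force: [0.4, 0.2, 1.4]
grip_width: 0.0121
```

```bash
python3 look.py s28;python3 -c "
from h import *
c=robot.camera('wrist');im=c['image'][150:350,220:460,::-1];cv2.imwrite('pics/w28.png',cv2.resize(im,None,fx=3,fy=3,interpolation=cv2.INTER_CUBIC))"
```

```text
pos [0.4694 0.2033 0.1356] psi 63.1 q [ 11.  31. 104.  -0.  44. -52.] t 21.38 F [0.4 0.2 1.4] w 0.0121
shift [13.5  1.5 10.2] turn -1.9
```

View pics/s28.png

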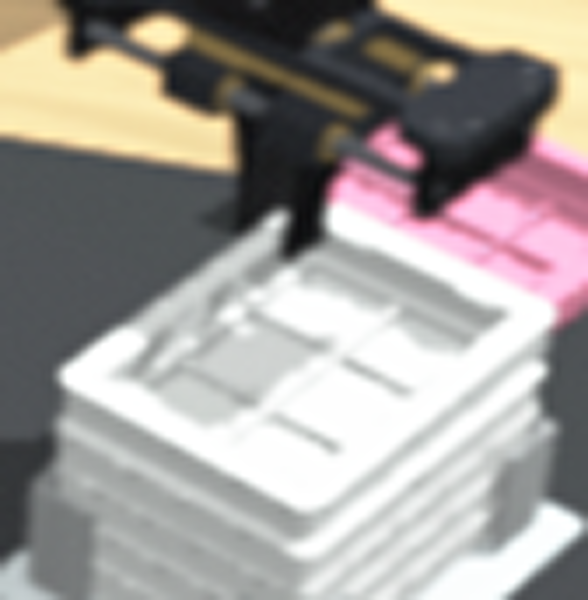

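View pics/w28.png

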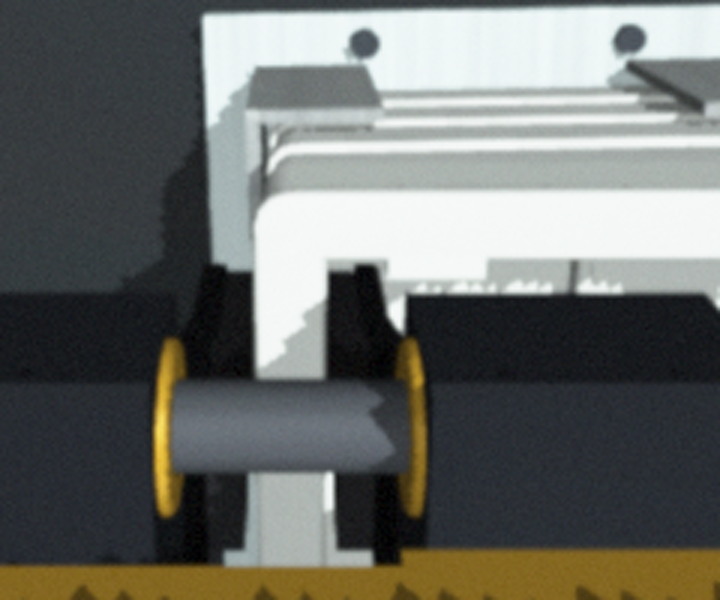

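>>> move_arm([
  [1,-1,0,0,0],
  [1,-2,0,0,0],
  [1,-4,0,0,0],
  [1,-6,0,0,0],
  [1,-8,0,0,0],
  [1,-8,0,0,0],
])

```text
time: 21.98
position: [0.4694, 0.2034, 0.1439]
tool_rot: [0.165, 0.688, -0.165, 0.688]
ft_force: [0.7, -0.5, -0.3]
grip_width: 0.0123
```

```bash
python3 look.py s29
```

```text
pos [0.4694 0.2034 0.1439] psi 63.0 q [ 11.  31. 104.   0.  46. -52.] t 21.98 F [ 0.7 -0.5 -0.3] w 0.0123
shift [21.9  1.4 10.3] turn -2.0
```

View pics/s29.png

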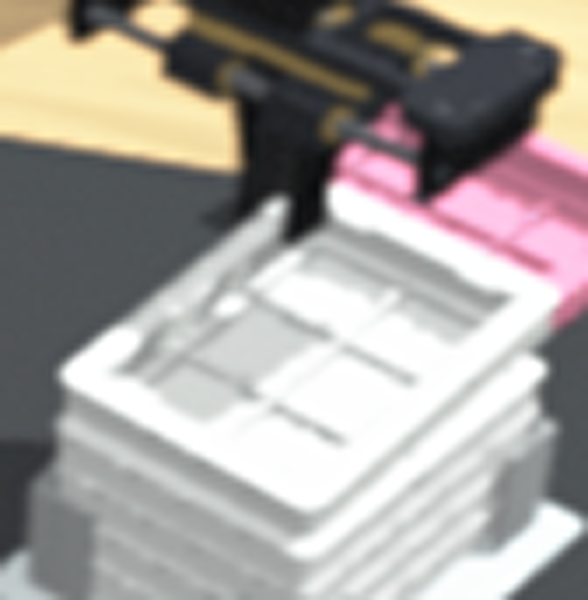

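```bash
python3 -c "
from fits import *
fit(dict(B=(62,376),A=(318,512),D=(555,293)))"
```

```text
du,dv,dz mm [-0.3  0.6 10.9] rot deg x(roll),y(pitch),z [-0.7  4.5  0.7] res 0.30000000000000004
A rise 4.5; B rise 5.7; C rise 17.3; D rise 16.0;
```

>>> move_arm([
  [1,-2,0,0.3,0],
  [1,-4,0,0.6,0],
  [1,-6,0,1,0],
  [1,-8,0,1.4,0],
  [1,-10,0,1.8,0],
  [1,-10,0,1.8,0],
])

```text
time: 22.53
position: [0.4712, 0.2025, 0.154]
tool_rot: [0.165, 0.687, -0.165, 0.688]
ft_force: [0.4, 0.8, -1.6]
grip_width: 0.012
```

```bash
python3 look.py s30
```

```text
pos [0.4712 0.2025 0.154 ] psi 63.0 q [ 11.  30. 103.  -0.  47. -52.] t 22.53 F [ 0.4  0.8 -1.6] w 0.0120
shift [31.9  1.4  8.2] turn -2.0
```

View pics/s30.png

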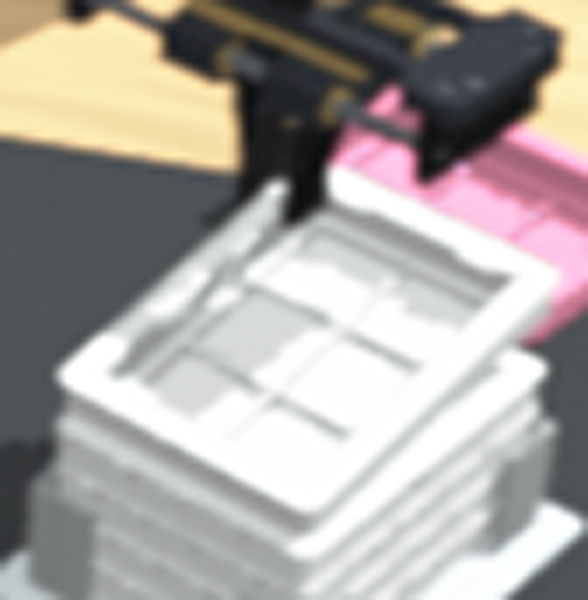

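>>> move_arm([
  [1,-3,0,0.8,0],
  [1,-6,0,1.7,0],
  [1,-9,0,2.7,0],
  [1,-12,0,3.8,0],
  [1,-15,0,5,0],
  [1,-18,0,6.3,0],
  [1,-20,0,7.3,0],
  [1,-20,0,7.3,0],
])

```text
time: 23.25
position: [0.478, 0.1991, 0.1741]
tool_rot: [0.165, 0.687, -0.165, 0.688]
ft_force: [-0.4, -0.5, -1.1]
grip_width: 0.0117
```

```bash
python3 look.py s31
```

```text
pos [0.478  0.1991 0.1741] psi 63.0 q [ 10.  28. 102.  -0.  50. -53.] t 23.25 F [-0.4 -0.5 -1.1] w 0.0117
shift [52.   1.3  0.6] turn -2.0
```

View pics/s31.png

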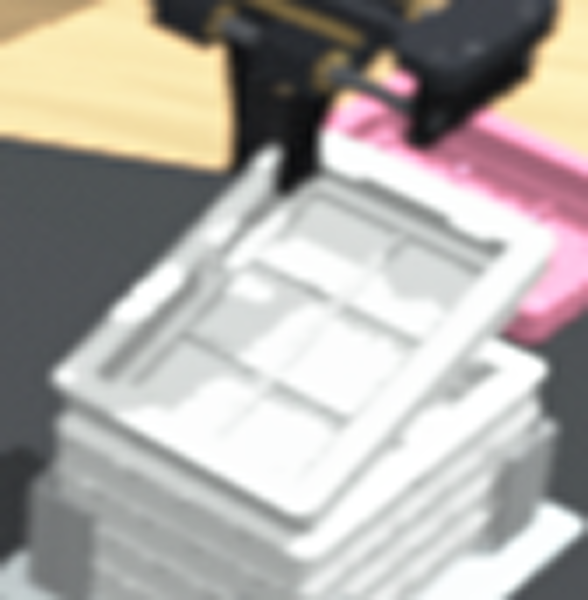

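>>> move_arm([
  [1,-3,0,1.4,0],
  [1,-6,0,2.9,0],
  [1,-9,0,4.4,0],
  [1,-12,0,5.8,0],
  [1,-15,0,7.5,0],
  [1,-18,0,9.2,0],
  [1,-21,0,11,0],
  [1,-21,0,11,0],
])

```text
time: 23.97
position: [0.4882, 0.1941, 0.1953]
tool_rot: [0.165, 0.687, -0.165, 0.688]
ft_force: [0.1, -1.0, -0.5]
grip_width: 0.012
```

```bash
python3 look.py s32
```

```text
pos [0.4882 0.1941 0.1953] psi 63.0 q [  9.  27. 100.  -0.  54. -54.] t 23.97 F [ 0.1 -1.  -0.5] w 0.0120
shift [ 73.2   1.1 -10.8] turn -2.0
```

View pics/s32.png

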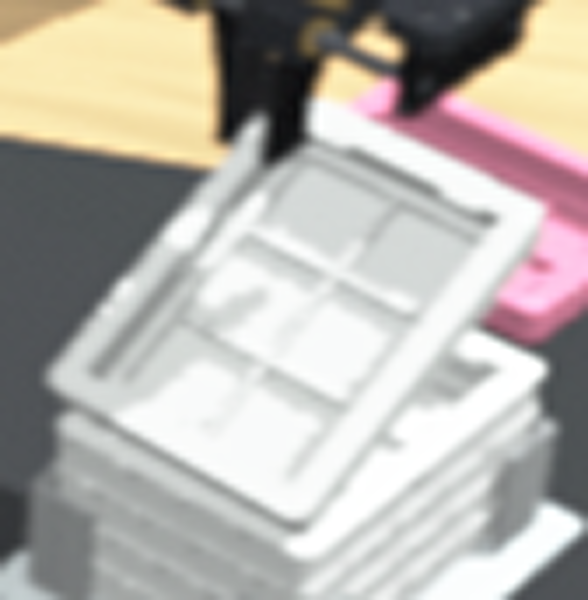

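>>> move_arm([
  [1,0,0,0,0],
  [1,0,0,0,0],
  [1,0,0,0,0],
  [1,-3,0,0,0],
  [1,-8,0,0,0],
  [1,-16,0,0,0],
  [1,-25,0,0,0],
  [1,-25,0,0,0],
], newtons=20)

```text
time: 24.68
position: [0.4886, 0.1945, 0.2218]
tool_rot: [0.165, 0.686, -0.164, 0.689]
ft_force: [1.0, -0.1, -1.0]
grip_width: 0.0116
```

```bash
python3 look.py s33
```

```text
pos [0.4886 0.1945 0.2218] psi 63.0 q [ 10.  25.  98.   0.  57. -54.] t 24.68 F [ 1.  -0.1 -1. ] w 0.0116
shift [ 99.7   0.4 -11.2] turn -2.0
```

View pics/s33.png

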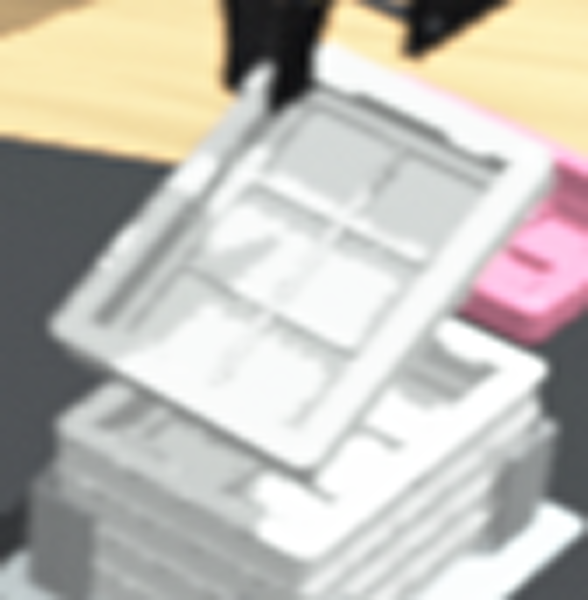

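```bash
python3 -c "
from h import *
T=pickle.load(open('top0.pkl','rb'));S=pickle.load(open('scene0.pkl','rb'))
c=np.array([.559,-.484]);n=np.array([.22,.975]);t=np.array([.975,-.22])
def ring(r=.058): return np.array([[*(c+n*.04+t*r*np.cos(a)),.135+r*np.sin(a)] for a in np.linspace(0,6.28,60)])
box=[[*(c+n*.04*a+t*.07*b),z] for a in(1,-1) for b in (1,-1) for z in (.045,.205)]
outs=[]
for C,(x,y) in ((T,(400,150)),(S,(120,120))):
    im=cv2.resize(C['image'][y:y+100,x:x+100,::-1],None,fx=4,fy=4,interpolation=cv2.INTER_CUBIC)
    for p in proj(C,ring()): cv2.circle(im,tuple(((p-[x,y]+.5)*4).astype(int)),1,(0,0,255),-1)
    for p in proj(C,box): cv2.circle(im,tuple(((p-[x,y]+.5)*4).astype(int)),3,(0,255,0),-1)
    outs.append(im)
cv2.imwrite('pics/bl.png',np.hstack(outs))
from fits import *
fit(dict(B=(50,325),A=(308,468),D=(548,160),C=(318,45)))
"
```

```text
du,dv,dz mm [-0.4 -3.1 57.3] rot deg x(roll),y(pitch),z [ 0.5 25.1 -2.7] res 11.7
A rise 24.6; B rise 24.8; C rise 87.5; D rise 87.3;
```

View pics/bl.png

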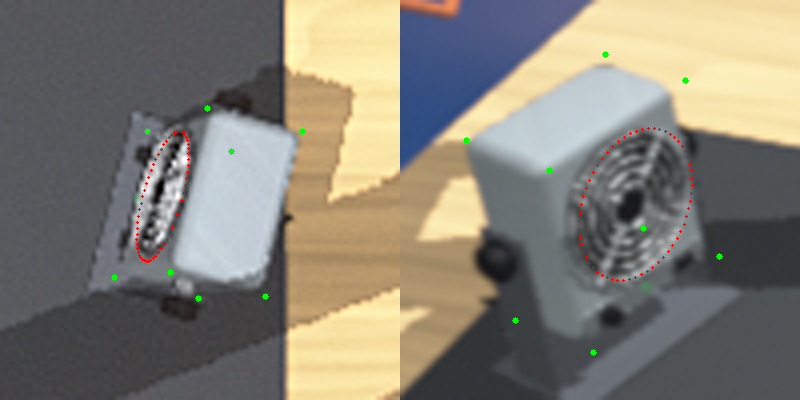

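>>> move_arm([
  [1,-15,0,0,0],
  [1,-35,0,0,0],
  [1,-55,0,0,2],
  [1,-70,0,0,5],
  [1,-78,0,0,9],
  [1,-80,0,0,13],
  [1,-80,0,0,17],
  [1,-80,0,0,20],
], newtons=30)

```text
time: 25.4
position: [0.4872, 0.1942, 0.2999]
tool_rot: [0.283, 0.648, -0.283, 0.648]
ft_force: [-0.4, 0.1, -1.5]
grip_width: 0.0113
```

```bash
python3 -c "
from h import *
plan([.563,-.220,.30],-12.7)"
```

```text
pos [0.4872 0.1942 0.2999] psi 42.9 q [ 10.  19.  93.   0.  68. -33.] t 25.40 F [-0.4  0.1 -1.5] w 0.0113
shift [-1.000e-01 -2.261e+02  3.552e+02] turn 55.6
```

>>> move_arm([
  [1,0,-8,12,3],
  [1,0,-20,32,8],
  [1,0,-35,55,13],
  [1,0,-51,80,18],
  [1,0,-67,105,23],
  [1,0,-83,130,28],
  [1,0,-99,155,33],
  [1,0,-115,180,37],
])

```text
time: 26.07
position: [0.5259, -0.0172, 0.2996]
tool_rot: [0.474, 0.525, -0.474, 0.525]
ft_force: [0.3, -0.5, -1.3]
grip_width: 0.0116
```

```bash
python3 -c "
from h import *
plan([.563,-.220,.30],-12.7)"
```

```text
pos [ 0.5259 -0.0172  0.2996] psi 5.8 q [-14.  19.  92.   0.  68. -20.] t 26.07 F [ 0.3 -0.5 -1.3] w 0.0116
shift [ -0.5  16.4 205.5] turn 18.5
```

>>> move_arm([
  [1,0,2,28,3],
  [1,0,5,58,6],
  [1,0,7,90,9],
  [1,0,10,120,12],
  [1,0,12,150,15],
  [1,0,14,178,17],
  [1,0,16,197,18],
  [1,0,16.4,205.5,18.5],
])

```text
time: 26.73
position: [0.5644, -0.2215, 0.2993]
tool_rot: [-0.552, -0.441, 0.552, -0.442]
ft_force: [0.3, -0.1, -0.2]
grip_width: 0.0116
```

```bash
python3 -c "
from h import *
plan([.563,-.220,.195],-12.7)
for n in ('scene','top'):
    c=robot.camera(n);save(c,n+'40')"
```

```text
pos [ 0.5644 -0.2215  0.2993] psi -12.6 q [-32.  26.  81.  -0.  73. -19.] t 26.73 F [ 0.3 -0.1 -0.2] w 0.0116
shift [104.3  -1.8  -1.3] turn 0.1
```

View pics/scene40.png

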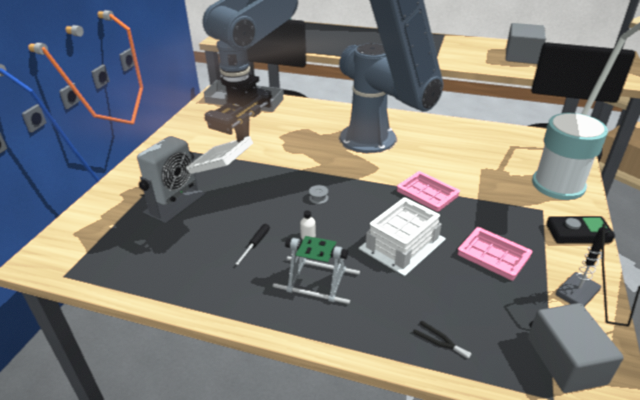

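View pics/top40.png

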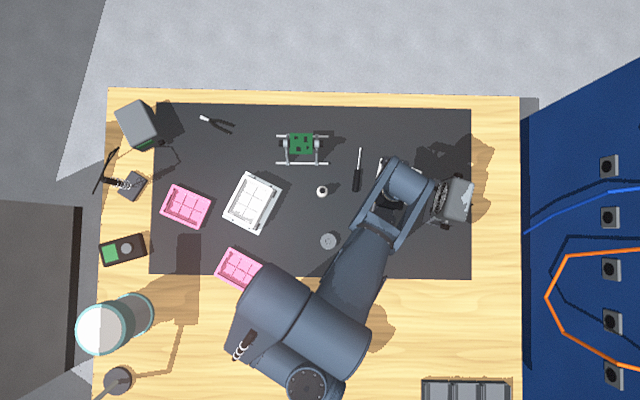

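>>> move_arm([
  [1,10,0,0,0],
  [1,28,-1,-1,0],
  [1,48,-1.8,-1.3,0],
  [1,68,-1.8,-1.3,0],
  [1,86,-1.8,-1.3,0],
  [1,98,-1.8,-1.3,0],
  [1,104,-1.8,-1.3,0],
  [1,104,-1.8,-1.3,0],
])

```text
time: 27.5
position: [0.5613, -0.2145, 0.1937]
tool_rot: [-0.55, -0.445, 0.551, -0.442]
ft_force: [-2.0, -0.2, -1.1]
grip_width: 0.011
```

```bash
python3 -c "
from h import *
plan([.563,-.220,.195],-12.7)
c=robot.camera('scene');pickle.dump(c,open('s41.pkl','wb'))
x,y=120,110
im=cv2.resize(c['image'][y:y+110,x:x+145,::-1],None,fx=5.4,fy=5.4,interpolation=cv2.INTER_CUBIC)
# predicted tray outline at target
a=np.array([.6075,-.2695,.135]);th=np.radians(27)
n=np.array([.22,.975,0]);t=np.array([.975,-.22,0]);zz=np.array([0,0,1.])
zt=np.cos(th)*zz-np.sin(th)*n; ut=-np.cos(th)*n-np.sin(th)*zz
for p in proj(c,[a+ut*.08*i+t*.06*j+zt*.013 for i in(1,-1) for j in(1,-1)]): cv2.circle(im,tuple(((p-[x,y]+.5)*5.4).astype(int)),3,(0,0,255),-1)
cv2.imwrite('pics/s41.png',im)
c=robot.camera('wrist');save(c,'w41')"
```

```text
pos [ 0.5613 -0.2145  0.1937] psi -12.4 q [-32.  32.  88.   0.  60. -19.] t 27.50 F [-2.  -0.2 -1.1] w 0.0110
shift [-1.3  2.8  5. ] turn 0.3
```

View pics/s41.png

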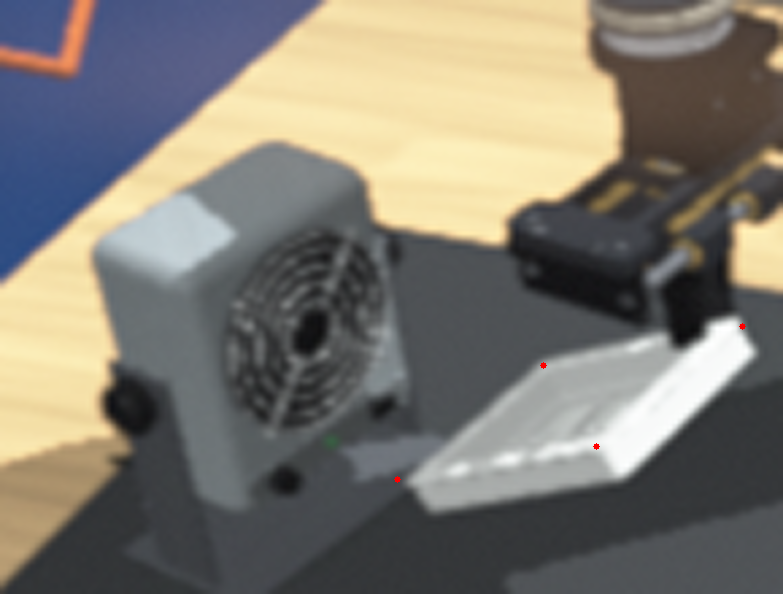

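View pics/w41.png

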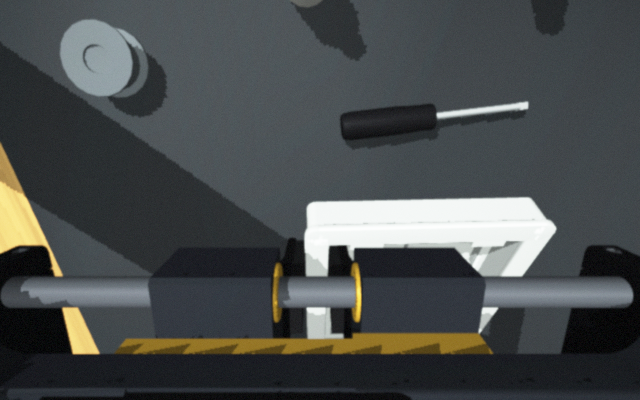

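>>> move_arm([
  [1,0,0,3,0],
  [1,0,0,5,0],
  [1,0,0,5,0],
  [1,0,0,5,0],
  [1,0,0,5,0],
  [1,0,0,5,0],
  [1,0,0,5,0],
  [1,0,0,5,0],
])

```text
time: 28.27
position: [0.5615, -0.2217, 0.1956]
tool_rot: [0.551, 0.443, -0.551, 0.443]
ft_force: [-0.1, -0.0, -2.1]
grip_width: 0.0112
```

```bash
python3 -c "
from h import *
plan([.563,-.220,.195],-12.7)
print(robot.get_obs()['joint_velocities'].round(3))
c=robot.camera('scene');pickle.dump(c,open('s42.pkl','wb'));save(c,'s42full')
x,y=175,150
im=cv2.resize(c['image'][y:y+60,x:x+95,::-1],None,fx=8,fy=8,interpolation=cv2.INTER_CUBIC)
cv2.imwrite('pics/s42.png',im)
a=pickle.load(open('scene0.pkl','rb'))['image']
im=np.hstack([a[185:285,355:450,::-1],c['image'][185:285,355:450,::-1]])
cv2.imwrite('pics/cmp42.png',cv2.resize(im,None,fx=4.2,fy=4.2,interpolation=cv2.INTER_CUBIC))
"
```

```text
pos [ 0.5615 -0.2217  0.1956] psi -12.5 q [-32.  32.  88.   0.  60. -20.] t 28.27 F [-0.1 -0.  -2.1] w 0.0112
shift [ 0.6  1.1 -2. ] turn 0.2
[-0.     0.001  0.002 -0.001 -0.     0.001]
```

View pics/s42.png

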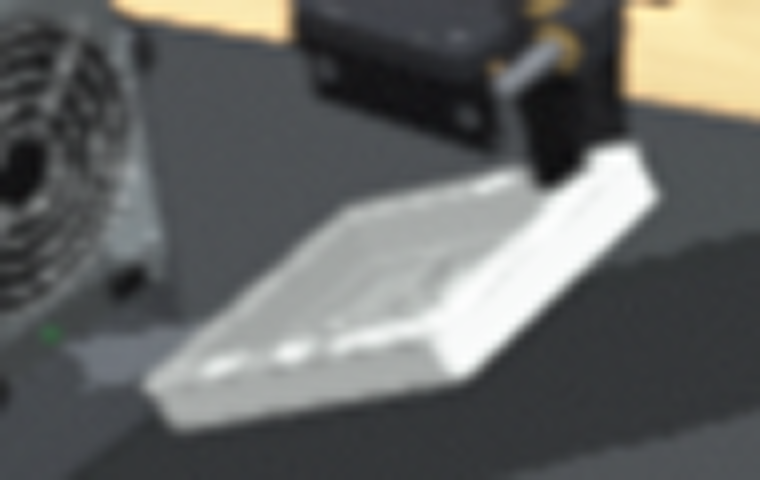

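View pics/cmp42.png

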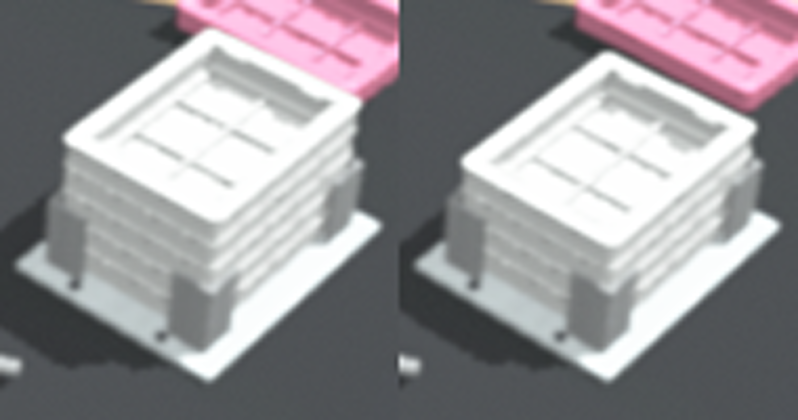

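```bash
python3 -c "
from h import *
c=pickle.load(open('s42.pkl','rb'))
air=np.array([.6075,-.2695,.135]);n=np.array([.22,.975,0]);t=np.array([.975,-.22,0]);zz=np.array([0,0,1.])
def axes(th): 
    zt=np.cos(th)*zz-np.sin(th)*n; ut=-np.cos(th)*n-np.sin(th)*zz; return np.c_[ut,np.cross(zt,ut),zt]
B=axes(np.radians(28))
obs=np.array([(148,385),(350,208),(430,325),(630,145)])/8+[175,150]-.5
tv=np.sign(B[:,1]@t)
L=np.array([[i*.08,tv*j*.06,.013] for i,j in((1,1),(1,-1),(-1,1),(-1,-1))])
f=lambda p: np.r_[((proj(c,air+p[:3]+(B@R.from_rotvec(p[3:]).as_matrix()@L.T).T)-obs)/.5).ravel(), p/np.array([.03]*3+[.3]*3)]
r=least_squares(f,np.zeros(6),x_scale=.01);p=r.x
Rm=B@R.from_rotvec(p[3:]).as_matrix();za=axes(np.radians(30))[:,2]
print('offset mm',(p[:3]*1000).round(1),'axis err deg',np.degrees(np.arccos(Rm[:,2]@za)).round(1),'tilt',np.degrees(np.arccos(Rm[2,2])).round(1),'res px',(r.fun[:8]*.5).round(1))
"
```

```text
offset mm [-31.6 -23.5 -19.9] axis err deg 3.2 tilt 28.3 res px [-0.2 -0.1  0.   0.2 -0.1  0.2  0.3 -0.3]
```

```bash
python3 -c "
from h import *
print(robot.hand_in())
o=robot.get_obs();print(o['time'],o['position'],o['grip_width'])"
```

```text
the job is handed in; nothing more can be done
None
the job is handed in; nothing more can be done
```

The job is handed in at about 28 s of the 45 s limit. The gripper is still holding the top white tray in front of the blower. No verdict was reported, and it was not a clean single peel.

**What went wrong first:** I gripped the rim near one corner at 35 N, and on lifting, the whole tray popped off nearly level instead of peeling. I set it back down, but pressing never got it fully nested again; it sat on the lugs about 5 mm up. One press at the middle reached about 61 N at the wrist, below the 120 N limit. That load went through the fingertips, not the gripper body, so I don't expect the 40 N limit to count.

**How the peel was done:** I gripped the rim again, shallowly and at 3 N. The gripped corner then came up about 17 mm while the opposite corner was measured at about 4.5 mm. I kept going to about 27° of tilt with the far end still resting in the tray below. Then I tightened to 20 N and lifted it off alone, going to 30 N for the carry.

**Last checks:**
- **Tray position:** by arm kinematics its middle is within about 10 mm of the target point.
- **Disagreement on position:** a fit from the scene camera alone put it about 44 mm off. Nearly all of that lies along the camera's viewing direction, which the fit measures poorly, so I trusted the kinematics.
- **Tray tilt:** the scene fit gives about 28° from level, and about 3° from the required lean.
- **Second tray:** it appears still nested, its corners within about 1 pixel (2–3 mm) of where they should be.
- **Other items:** nothing else looked moved in the last pictures, and the arm was still.

**Main uncertainty:** the opposite corner's 4.5 mm against the 6 mm limit in step 1. My camera measurement is only good to about 1–2 mm, although at higher lift that corner looked lower still.

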